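# Pack a two-tier lunch box

### The arm

A 7-joint arm with a two-finger parallel gripper is mounted at the origin on a cart in front of the work surface, level with it; the furniture and walls round the work are solid. World frame = base frame: x ahead of the robot, y to its left, z up, the work surface at z = 0. Lengths are in m, angles in rad, forces in N, time in s.
With the tool pointing down it reaches from about 0.4 to 0.85 m from the base axis. Payload 10.4 kg.
Tool frame: the origin (TCP) lies midway between the tips of the shut fingers; the grasp point (between the pads) lies 19 mm behind it; z points along the fingers, y is the direction in which the jaws open and shut (so a half turn about z gives the same grasp; the last joint's range is limited). The gripper opens to 85 mm and grips with 20 to 120 N. Pads are 22 mm wide; open, the fingers measure 114 mm over their backs; the gripper's body (76 mm by 85 mm) begins 54 mm behind the grasp point. The pads swing forward as they close: fully open they stand 13 mm farther back than shut.
Start: joints at [1.115, 0.332, -0.065, 1.46, 0.022, 1.35, -0.088], TCP at [0.262, -0.567, 0.231] pointing down, gripper open.
Joint ranges: [-2.6, 2.6], [-0.5, 2.12], [-1.47, 1.34], [0.16, 2.42], [-1.27, 4.41], [0.06, 2.06], [-2.6, 2.6]. Speed limits (rad/s): [2.22, 2.22, 2.79, 2.79, 3.14, 3.14, 3.14].

### API

Orientations are given as a unit quaternion [x, y, z, w].
In Python, from workcell import manip, camera, camera_info, workorder, nets gives the robot as it stands.
- The arm moves only by the tool apply_moves, never from a script. Its argument "commands" is a list of rows, each a list of 5 numbers: the shift along the tool's x, y, z in m, then the turn about the tool's z in degrees, then the gripper command: -1 is fully open, 1 is shut, values between are in proportion. A call has 1 to 5 rows; each row shifts and turns the pose as measured when the row begins, along the tool's axes as they then stand; what a row does not reach is not made up. A row lasts 1/12 s, in which the tool goes at most 41.7 mm and 7.16 degrees, less where a joint would pass 70% of its speed; a pose out of reach is approached as far as the arm can. A call is refused whole if a number of a shift passes 0.0417 or a number of a turn 7.16, either way. A call with a gripper value outside its range is refused whole. The fingers move at their own pace and stop on an object; "squeeze" is the grip in N (left out, the last holds). Time passes only in rows, so rows that do not move let the fingers close. It gives the time, the measured TCP pose, the force and the opening at its end, in the units of the state.
- manip.get_obs(): the state, without advancing time (a new reading comes with each control period).
- camera(name): name is "scene" or "top"; returns (picture, depth): 420x560x3 uint8, red, green, blue; 420x560 float32, m along the optical axis (not along the pixel's ray), 0 where there is no reading.
- camera_info(name): a dict with "camera_matrix" (3x3 intrinsics, pixels), "k1" (the pictures are not rectified: a ray, as slopes to the right and down, at radius r is drawn at 1 + k1 r^2 times it, then the intrinsics apply), "xyz" and "rotation" of the camera in the world. Camera axes: x right, y down, z forward; pixel columns grow to the right and rows downward; lengths in m; the calibration is good to about 2 mm. A picture is of the moment at which its call begins. camera_info takes no time and is no camera call.
- workorder.hand_in(): hands the job in, once; it reports no verdict.
Trained networks look in the newest picture that a camera, given by its name, has taken for a name from the list of things; names that differ only in an ending like _2 or _b are one class to them, and where a whole thing is asked for, a point or a joint stands for the part that bears it (a point fixed in the world has none). Each returns a list of dicts, best first, with "conf" (0 to 1); they miss things now and then, are a little off and sometimes report something else, mostly with a low value. They report only what shows in the picture. A call takes as long as a camera call.
- nets.look_for(camera, thing): "rect" ([left, top, width, height] in pixels, round what is visible of it).
- nets.place_of(camera, thing): "xy" ([column, row] in pixels: a listed point, or the origin of a listed thing).
The state is a dict: "clock": time; "joint_pos": joint angles; "joint_velocities": joint speeds; "tau": joint torques, N m; "position": TCP position; "ee_rot": TCP orientation; "ft_force": force on the tool from outside, world axes, zero at the start; "torque": the same for the moment, N m; "grip_width": opening from 0.0 (shut) to 1.0 (fully open).
Only numpy, scipy, OpenCV 4.12 (cv2) and the standard library are available. Lean on these libraries where they do the work, as an engineer would, in place of code of your own. Each camera call takes 0.05 s, during which the arm holds its last target. There are 200 camera calls.

### The job

Pack the slim steel lunch box from the bottom up, leaving its deep tier standing on the worktop: first stand the tall dressing pot upright inside the deep tier, then set the shallow tier on top so that its foot drops fully into the deep tier's mouth, then stand the flat pot upright inside the shallow tier, and last close the box with its wooden lid, fully home. Keep the white ramekin and the salt shaker standing where they are.

Things in the scene. Friction and masses are not known exactly. Their poses are not given: they have to be found in the camera images.
- lower_tier: Deep tier of the lunch box: open steel oblong, 146 (its x) x 58 (y) x 60 mm high, walls and floor 3 mm, no foot; mouth 140 x 52 mm, inner floor 3 mm up (rim bead looks 1 mm wider). Loose, 0.2 kg, stands upright. Origin: centre of its underside, z up, x along its length. (Wall cabinets hang 0.61 m above the worktop behind x = 0.6 m: keep wrist and forearm below or in front.)
- upper_tier: Shallow tier: open steel oblong, 146 (x) x 58 (y) x 36 mm high with a 6 mm tapered foot (127 x 39 mm below, 135 x 47 above) that drops into the deep tier's mouth either way round, 2.5 mm spare each side; sides straight above it, walls 3 mm, inner floor 9 mm up. 0.16 kg. Origin: centre of the foot's underside, x along its length. Seated: origin 54 mm above the deep tier's.
- lunch_lid: Lid: pale wood board 152 (x) x 64 (y) x 12 mm, no knob, on a grey tapered block 6 mm high (127 x 39 mm below, 135 x 47 above) that fits a tier's mouth either way round, 2.5 mm spare each side. 18 mm high, edge overhangs the tier 3 mm; grip across the 64 mm. 0.12 kg. Origin: centre of the block's underside, x along its length. Seated: origin 30 mm above the shallow tier's.
- tall_pot: Tall dressing pot: round steel pot with grey ribbed screw lid (fixed), 32 mm diameter, 44 mm high, about 0.07 kg. Too tall for the shallow tier to be closed over it. Origin: centre of its underside, z up.
- flat_pot: Flat dressing pot: same make, wider and lower, 40 mm diameter, 17 mm high, about 0.05 kg. Origin: centre of its underside, z up.
- white_ramekin: Bystander: white ribbed stoneware ramekin, 90 mm diameter, 42 mm high, loose. Origin: centre of its underside.
- salt: Bystander: salt shaker, 44 mm diameter, 90 mm high, loose. Origin: centre of its underside.

How it is judged:
On the way, in this order (a step that is already met when the one before it is completed fails the run):
1. the tall pot stands upright inside the deep tier (x of tall_pot in the frame of lower_tier between -0.054 and 0.054 m and y of tall_pot in the frame of lower_tier between -0.011 and 0.011 m and z of tall_pot in the frame of lower_tier between 0 and 0.006 m and angle between tall_pot's own z axis and vertical below 0.12 rad), for 0.2 s.
2. the shallow tier is seated on the deep tier, its foot fully in the mouth (x of upper_tier in the frame of lower_tier between -0.005 and 0.005 m and y of upper_tier in the frame of lower_tier between -0.005 and 0.005 m and z of upper_tier in the frame of lower_tier between 0.051 and 0.0562 m and angle between the x axis of upper_tier and the x axis of lower_tier, either way round below 0.09 rad and angle between upper_tier's own z axis and vertical below 0.05 rad), for 0.2 s.
3. the flat pot stands upright inside the shallow tier (x of flat_pot in the frame of upper_tier between -0.054 and 0.054 m and y of flat_pot in the frame of upper_tier between -0.011 and 0.011 m and z of flat_pot in the frame of upper_tier between 0.006 and 0.012 m and angle between flat_pot's own z axis and vertical below 0.12 rad), for 0.2 s.
4. the lid is fully home on the shallow tier (x of lunch_lid in the frame of upper_tier between -0.005 and 0.005 m and y of lunch_lid in the frame of upper_tier between -0.005 and 0.005 m and z of lunch_lid in the frame of upper_tier between 0.027 and 0.0322 m and angle between the x axis of lunch_lid and the x axis of upper_tier, either way round below 0.09 rad and angle between lunch_lid's own z axis and vertical below 0.05 rad), for 0.2 s.
At the end, for the whole second after the job is handed in: Deep tier level on the worktop; tall pot upright on its floor and flat pot upright on the shallow tier's floor (within 3 mm and 0.12 rad); shallow tier and lid seated (at most 2.2 mm high, centred within 5 mm, aligned within 0.09 rad, level within 0.05 rad); all at rest, released (all of step 1 and all of step 2 and all of step 3 and all of step 4 and height (world z) of lower_tier between -0.004 and 0.004 m and angle between lower_tier's own z axis and vertical below 0.05 rad and linear speed of each of lower_tier, upper_tier, lunch_lid, tall_pot, flat_pot below 0.02 m/s and angular speed of each of lower_tier, upper_tier, lunch_lid, tall_pot, flat_pot below 0.2 rad/s); the robot touches nothing.
It fails at once if the ramekin or the salt shaker is pushed more than 30 mm away or tipped over (distance of any of white_ramekin, salt from where it was at the start of the episode above 0.03 m or angle between any of white_ramekin, salt's own z axis and vertical above 0.5 rad).
It also fails if it takes over 115 s, if anything falls off the work surface, if the arm or the gripper's body presses on something with over 40 N, if the wrist force passes 120 N, or if a joint passes its speed limit or range.

## Working session

There is one attempt and no reset: what is moved stays moved. The work goes in short steps, Python scripts to look and compute and a tool call to move; the robot and the scene stay as the last step left them, time stands still between calls to the robot, and variables do not carry over. Pictures are saved under pics/ and viewed, about 12 in all and at most 16, crops included, and the job is handed in when it is done.

Besides the shell and the picture viewer there is one more tool, called after "Request:" as name([rows], argument=value, ...), one row to a line, values as JSON. apply_moves: Moves the arm, as the interface text tells. Its arguments: {"type":"object","properties":{"commands":{"type":"array","items":{"type":"array","items":{"type":"number"}}},"squeeze":{"type":"number"}},"required":["commands"]}

```bash
ls; mkdir -p pics; cat > h.py <<'E'
import numpy as np, cv2
from scipy.spatial.transform import Rotation as R
from workcell import manip, camera, camera_info, workorder, nets
def rot(ci):
    r=np.array(ci["rotation"],float)
    return r if r.shape==(3,3) else R.from_quat(r).as_matrix()
def slopes(ci,uv):
    K=np.array(ci["camera_matrix"],float); uv=np.atleast_2d(np.array(uv,float))
    d=np.c_[(uv[:,0]-K[0,2])/K[0,0],(uv[:,1]-K[1,2])/K[1,1]]; s=d.copy()
    for _ in range(10): s=d/(1+ci["k1"]*(s**2).sum(1,keepdims=True))
    return np.c_[s,np.ones(len(s))]
def cloud(name,dep):
    ci=camera_info(name); h,w=dep.shape
    uv=np.stack(np.meshgrid(np.arange(w),np.arange(h)),-1).reshape(-1,2)
    P=slopes(ci,uv)*dep.reshape(-1,1)
    P=P@rot(ci).T+np.array(ci["xyz"]); P[dep.reshape(-1)==0]=np.nan
    return P.reshape(h,w,3)
def onplane(name,uv,z):
    ci=camera_info(name); d=slopes(ci,uv)@rot(ci).T; c=np.array(ci["xyz"])
    return c+d*((z-c[2])/d[:,2])[:,None]
def save(n,im): cv2.imwrite(f"pics/{n}.png",im[:,:,::-1])
E
python3 - <<'E'
from h import *
for c in ("scene","top"):
    im,d=camera(c); save(c+"0",im); np.save(c+"0",d); ci=camera_info(c); print(c,ci)
    P=cloud(c,d)
    for t in "lower_tier upper_tier lunch_lid tall_pot flat_pot white_ramekin salt".split():
        r=nets.place_of(c,t)[:2]
        print(t,[(np.round(q["xy"]),round(q["conf"],2),onplane(c,[q["xy"]],0.0).round(3)) for q in r])
print(manip.get_obs())
E
```

```text
pics
scene {'camera_matrix': array([[437.55945937,   0.        , 277.63036484],
       [  0.        , 437.55945937, 209.14501821],
       [  0.        ,   0.        ,   1.        ]]), 'k1': -0.07952075204336254, 'xyz': array([0.22677614, 0.80017494, 0.60379533]), 'rotation': array([-0.18619028,  0.85719192, -0.46773432,  0.10853476])}
lower_tier [(array([364., 164.]), 0.86, array([[ 0.498, -0.392,  0.   ]]))]
upper_tier [(array([234., 336.]), 0.85, array([[0.526, 0.357, 0.   ]]))]
lunch_lid [(array([336., 199.]), 0.56, array([[ 0.511, -0.162,  0.   ]]))]
tall_pot [(array([298., 293.]), 0.91, array([[0.465, 0.209, 0.   ]]))]
flat_pot [(array([247., 277.]), 0.53, array([[0.578, 0.209, 0.   ]]))]
white_ramekin [(array([325., 248.]), 0.74, array([[0.465, 0.052, 0.   ]]))]
salt [(array([246., 196.]), 0.98, array([[ 0.736, -0.076,  0.   ]])), (array([364., 167.]), 0.47, array([[ 0.492, -0.371,  0.   ]]))]
top {'camera_matrix': array([[384.19668674,   0.        , 274.49087395],
       [  0.        , 384.19668674, 217.19658378],
       [  0.        ,   0.        ,   1.        ]]), 'k1': -0.0
[... 718 characters left out ...]
)]
{'clock': 0.8, 'joint_pos': array([ 1.11540141,  0.3321894 , -0.06470818,  1.46012492,  0.02160875,
        1.34991965, -0.08854215]), 'joint_velocities': array([ 0.00094504,  0.00180669, -0.00055129, -0.00032358,  0.00024525,
        0.00020614, -0.00036684]), 'tau': array([-1.10392590e-03, -6.25180149e+01,  4.84634971e-02, -3.91821492e+01,
        1.64271018e-02,  1.55487207e-03, -4.91881949e-06]), 'position': array([ 0.2621496 , -0.5673683 ,  0.23133226]), 'ee_rot': array([9.76680380e-01, 2.14698472e-01, 1.05280362e-05, 2.49640609e-05]), 'ft_force': array([ 0.07520659, -0.70954715,  0.97624284]), 'torque': array([ 0.01220566,  0.03231828, -0.01692503]), 'grip_width': 1.000592653410643}
```

View pics/top0.png

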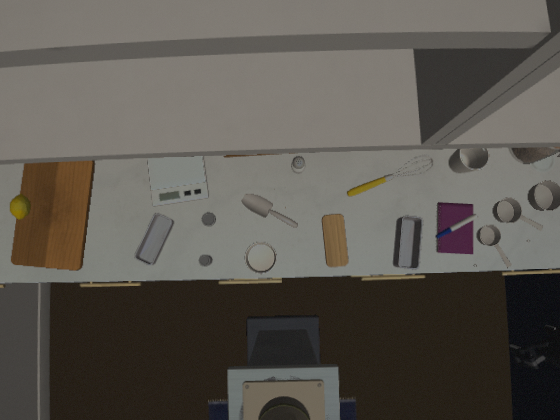

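View pics/scene0.png

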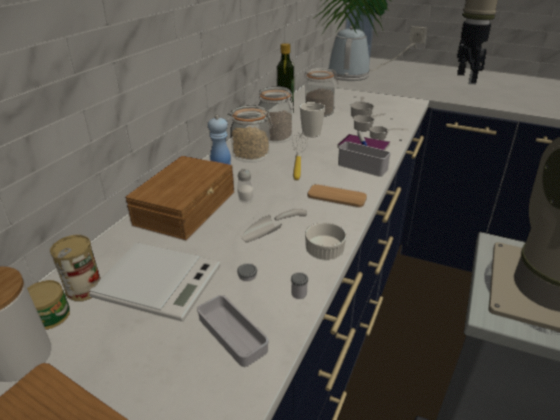

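```bash
python3 - <<'E'
from h import *
# depth: fit objects in top & scene clouds
for c in ("top","scene"):
    P=cloud(c,np.load(c+"0.npy"))
    for t,x,y,r,z0 in [("lower",.49,-.37,.12,.035),("upper",.527,.353,.1,.02),("lid",.515,-.156,.1,.008),("tall",.464,.208,.03,.036),("flat",.579,.21,.035,.010),("ram",.46,.057,.06,.03),("salt",.733,-.065,.04,.07)]:
        m=(np.hypot(P[...,0]-x,P[...,1]-y)<r)&(P[...,2]>z0)&(P[...,2]<.12)
        Q=P[m]
        if len(Q)<5: print(c,t,"none");continue
        (cx,cy),(w,h),a=cv2.minAreaRect((Q[:,:2]*1000).astype(np.float32))
        print(c,t,len(Q),"z med/max",np.median(Q[:,2]).round(4),Q[:,2].max().round(4),"c",round(cx,1),round(cy,1),"wh",round(w,1),round(h,1),"a",round(a,1))
E
```

```text
top lower 464 z med/max 0.0552 0.0646 c 496.9 -365.0 wh 62.6 146.4 a 82.3
top upper 335 z med/max 0.0336 0.0423 c 526.5 361.3 wh 62.1 146.6 a 63.2
top lid 1158 z med/max 0.0177 0.0253 c 509.1 -161.0 wh 152.2 64.9 a 3.6
top tall 111 z med/max 0.0434 0.0479 c 460.8 211.8 wh 31.3 31.0 a 88.6
top flat 153 z med/max 0.016 0.0206 c 580.2 204.9 wh 38.1 39.8 a 18.0
top ram 161 z med/max 0.0397 0.0456 c 465.4 53.4 wh 88.0 87.0 a 88.8
top salt 118 z med/max 0.0853 0.0934 c 726.8 -59.2 wh 32.2 30.9 a 50.1
scene lower 770 z med/max 0.0489 0.0622 c 495.4 -366.1 wh 69.1 147.4 a 83.8
scene upper 1084 z med/max 0.0316 0.0385 c 526.5 361.5 wh 60.0 148.9 a 63.7
scene lid 847 z med/max 0.0166 0.0201 c 508.6 -159.8 wh 152.4 68.9 a 5.0
scene tall 180 z med/max 0.0424 0.0457 c 461.8 212.1 wh 31.8 31.8 a 78.9
scene flat 223 z med/max 0.015 0.0185 c 581.0 205.3 wh 39.4 39.3 a 26.5
scene ram 380 z med/max 0.037 0.0431 c 464.9 54.5 wh 90.2 89.4 a 69.8
scene salt 118 z med/max 0.0809 0.0898 c 726.0 -54.6 wh 27.9 31.4 a 88.7
```

The top view shows the deep tier at (408,242), lid (335,240), ramekin (260,257), flat pot (208,219), tall pot (205,260) and shallow tier (155,238). The networks, both depth fits and the pictures agree on these. Next I'll write a planner that prints the rows.

```bash
cat > plan.py <<'E'
# usage: plan.py grip x,y,z,yaw[,maxstep_mm] ...   (yaw of tool x axis, deg; mm)
import sys; from h import *
def yawof(q): m=R.from_quat(q).as_matrix(); return np.degrees(np.arctan2(m[1,0],m[0,0]))
o=manip.get_obs(); p=np.array(o["position"])*1000; a=yawof(o["ee_rot"])
print("t",round(o["clock"],2),"p",p.round(1),"yaw",round(a,2),"w",round(o["grip_width"],3),"f",np.round(o["ft_force"],1),"q",np.round(o["joint_pos"],2))
g=float(sys.argv[1]); rows=[]
for wp in sys.argv[2:]:
    w=[float(v) for v in wp.split(",")]; t=np.array(w[:3]); ms=w[4] if len(w)>4 else 38
    da=(w[3]-a+180)%360-180 if abs(w[3]-a)>180 else w[3]-a
    n=max(1,int(np.ceil(max(np.linalg.norm(t-p)/ms,abs(da)/6.5))))
    for k in range(n):
        d=(t-p)/(n-k); c,s=np.cos(np.radians(a)),np.sin(np.radians(a))
        r=[round(c*d[0]+s*d[1])/1000 if ms>5 else round(c*d[0]+s*d[1],1)/1000,round(s*d[0]-c*d[1])/1000 if ms>5 else round(s*d[0]-c*d[1],1)/1000,round(-d[2],0 if ms>5 else 1)/1000,round(-da/n,1),g]
        r=[round(v,4) for v in r]
        rows.append(r); 
        p=p+np.array([c*r[0]+s*r[1],s*r[0]-c*r[1],-r[2]])*1000; a-=r[3]
for i in range(0,len(rows),5): print(rows[i:i+5])
E
python3 plan.py -1 490,-330,210,60 461,212,150,83
```

```text
t 0.8 p [ 262.1 -567.4  231.3] yaw 24.8 w 1.001 f [ 0.1 -0.7  1. ] q [ 1.12  0.33 -0.06  1.46  0.02  1.35 -0.09]
[[0.034, -0.013, np.float64(0.002), np.float64(-3.9), -1.0], [0.035, -0.011, np.float64(0.002), np.float64(-3.9), -1.0], [0.036, -0.009, np.float64(0.002), np.float64(-3.9), -1.0], [0.036, -0.006, np.float64(0.003), np.float64(-3.9), -1.0], [0.036, -0.004, np.float64(0.002), np.float64(-3.9), -1.0]]
[[0.037, -0.001, np.float64(0.003), np.float64(-3.9), -1.0], [0.036, 0.001, np.float64(0.002), np.float64(-3.9), -1.0], [0.036, 0.004, np.float64(0.003), np.float64(-3.9), -1.0], [0.036, 0.006, np.float64(0.002), np.float64(-3.9), -1.0], [0.03, -0.02, np.float64(0.004), np.float64(-1.5), -1.0]]
[[0.031, -0.019, np.float64(0.004), np.float64(-1.5), -1.0], [0.031, -0.018, np.float64(0.004), np.float64(-1.5), -1.0], [0.032, -0.017, np.float64(0.004), np.float64(-1.5), -1.0], [0.032, -0.017, np.float64(0.004), np.float64(-1.5), -1.0], [0.033, -0.016, np.float64(0.004), np.float64(-1.5), -1.0]]
[[0.033, -0.015, np.float64(0.004), np.float64(-1.5), -1.0], [0.033, -0.014, np.float64(0.004), np.float64(-1.5), -1.0], [0.034, -0.013, np.float64(0.004), np.float64(-1.5), -1.0], [0.034, -0.012, np.float64(0.004), np.float64(-1.5), -1.0], [0.034, -0.011, np.float64(0.004), np.float64(-1.5), -1.0]]
[[0.035, -0.01, np.float64(0.004), np.float64(-1.5), -1.0], [0.035, -0.009, np.float64(0.004), np.float64(-1.5), -1.0], [0.035, -0.009, np.float64(0.004), np.float64(-1.5), -1.0], [0.036, -0.007, np.float64(0.004), np.float64(-1.5), -1.0]]
```

Request:
apply_moves([
  [0.034,-0.013,0.002,-3.9,-1],
  [0.035,-0.011,0.002,-3.9,-1],
  [0.036,-0.009,0.002,-3.9,-1],
  [0.036,-0.006,0.003,-3.9,-1],
  [0.036,-0.004,0.002,-3.9,-1],
])

```text
clock: 1.22
position: [0.3842, -0.4389, 0.2195]
ee_rot: [0.927, 0.374, -0.002, 0.002]
ft_force: [0.7, -0.7, -0.1]
grip_width: 1.002
```

Request:
apply_moves([
  [0.037,-0.001,0.003,-3.9,-1],
  [0.036,0.001,0.002,-3.9,-1],
  [0.036,0.004,0.003,-3.9,-1],
  [0.036,0.006,0.002,-3.9,-1],
  [0.03,-0.02,0.004,-1.5,-1],
])

```text
clock: 1.63
position: [0.4903, -0.2907, 0.2047]
ee_rot: [0.857, 0.516, -0.001, 0.003]
ft_force: [0.4, 0.2, 0.0]
grip_width: 0.998
```

```bash
sed -i 's/r=\[round(v,4)/r=[round(float(v),4)/' plan.py; python3 plan.py -1  461,212,150,83
```

```text
t 1.63 p [ 490.3 -290.7  204.7] yaw 62.15 w 0.998 f [0.4 0.2 0. ] q [ 0.75  0.25 -0.35  1.64  0.09  1.27 -0.1 ]
[[0.031, -0.019, 0.004, -1.5, -1.0], [0.031, -0.018, 0.004, -1.5, -1.0], [0.032, -0.017, 0.004, -1.5, -1.0], [0.032, -0.016, 0.004, -1.5, -1.0], [0.033, -0.015, 0.004, -1.5, -1.0]]
[[0.033, -0.014, 0.004, -1.5, -1.0], [0.033, -0.014, 0.004, -1.5, -1.0], [0.034, -0.013, 0.004, -1.5, -1.0], [0.034, -0.012, 0.004, -1.5, -1.0], [0.034, -0.011, 0.004, -1.5, -1.0]]
[[0.034, -0.01, 0.004, -1.5, -1.0], [0.035, -0.009, 0.004, -1.5, -1.0], [0.035, -0.008, 0.003, -1.5, -1.0], [0.035, -0.007, 0.004, -1.5, -1.0]]
```

Request:
apply_moves([
  [0.031,-0.019,0.004,-1.5,-1],
  [0.031,-0.018,0.004,-1.5,-1],
  [0.032,-0.017,0.004,-1.5,-1],
  [0.032,-0.016,0.004,-1.5,-1],
  [0.033,-0.015,0.004,-1.5,-1],
])

```text
clock: 2.05
position: [0.4794, -0.1018, 0.1825]
ee_rot: [0.818, 0.575, -0.001, 0.003]
ft_force: [1.3, 0.2, 0.1]
grip_width: 1.001
```

Request:
apply_moves([
  [0.033,-0.014,0.004,-1.5,-1],
  [0.033,-0.014,0.004,-1.5,-1],
  [0.034,-0.013,0.004,-1.5,-1],
  [0.034,-0.012,0.004,-1.5,-1],
  [0.034,-0.011,0.004,-1.5,-1],
])

```text
clock: 2.47
position: [0.4646, 0.0858, 0.1617]
ee_rot: [0.777, 0.629, -0.0, 0.005]
ft_force: [1.2, -1.2, 0.3]
grip_width: 0.997
```

Request:
apply_moves([
  [0.034,-0.01,0.004,-1.5,-1],
  [0.035,-0.009,0.004,-1.5,-1],
  [0.035,-0.008,0.003,-1.5,-1],
  [0.035,-0.007,0.004,-1.5,-1],
])

```text
clock: 2.8
position: [0.4533, 0.2352, 0.1462]
ee_rot: [0.742, 0.67, 0.001, 0.007]
ft_force: [1.3, -1.0, -0.5]
grip_width: 1.006
```

```bash
python3 plan.py -1  461,212,90,83 461,212,20,83,25
```

```text
t 2.8 p [453.3 235.2 146.2] yaw 84.2 w 1.006 f [ 1.3 -1.  -0.5] q [ 0.15  0.23 -0.8   1.84  0.2   1.15 -0.82]
[[-0.011, 0.005, 0.028, 0.6, -1.0], [-0.011, 0.005, 0.028, 0.6, -1.0], [0.0, 0.0, 0.023, 0.0, -1.0], [0.0, 0.0, 0.024, 0.0, -1.0], [0.0, 0.0, 0.023, 0.0, -1.0]]
```

Request:
apply_moves([
  [-0.011,0.004,0.028,0.6,-1],
  [-0.011,0.004,0.028,0.6,-1],
  [0,0,0,0,-1],
])

```text
clock: 3.05
position: [0.4576, 0.2239, 0.0904]
ee_rot: [0.744, 0.669, 0.004, 0.005]
ft_force: [-1.2, -1.6, 0.1]
grip_width: 1.001
```

```bash
python3 plan.py -1 461.3,212,20,83,18
```

```text
t 3.05 p [457.6 223.9  90.4] yaw 83.93 w 1.001 f [-1.2 -1.6  0.1] q [ 0.14  0.3  -0.77  1.9   0.25  1.03 -0.85]
[[-0.003, 0.001, 0.018, 0.2, -1.0], [-0.003, 0.001, 0.017, 0.2, -1.0], [-0.003, 0.001, 0.018, 0.2, -1.0], [-0.002, 0.002, 0.017, 0.2, -1.0]]
```

Request:
apply_moves([
  [-0.012,0.005,0.0,0.5,-1],
  [0,0,0,0,-1],
])

```text
clock: 3.22
position: [0.4611, 0.211, 0.0911]
ee_rot: [0.746, 0.666, 0.004, 0.005]
ft_force: [0.7, -1.2, 0.0]
grip_width: 0.999
```

```bash
python3 plan.py -1 461.3,212,20,83,18
```

```text
t 3.22 p [461.1 211.   91.1] yaw 83.45 w 0.999 f [ 0.7 -1.2  0. ] q [ 0.16  0.29 -0.77  1.91  0.24  1.03 -0.82]
[[0.0, 0.0, 0.018, 0.1, -1.0], [0.0, 0.0, 0.018, 0.1, -1.0], [0.001, 0.0, 0.018, 0.1, -1.0], [0.0, 0.0, 0.017, 0.1, -1.0]]
```

Request:
apply_moves([
  [0,0,0.018,0,-1],
  [0,0,0.018,0,-1],
  [0,0,0.018,0,-1],
  [0,0,0.017,0,-1],
  [0,0,0,0,-1],
])

```text
clock: 3.63
position: [0.4692, 0.2093, 0.0268]
ee_rot: [0.749, 0.662, 0.009, 0.008]
ft_force: [-1.3, -0.5, 0.0]
grip_width: 1.005
```

Request:
apply_moves([
  [0,0,0,0,1],
  [0,0,0,0,1],
  [0,0,0,0,1],
  [0,0,0,0,1],
  [0,0,0,0,1],
], squeeze=40)

```text
clock: 4.05
position: [0.4728, 0.2098, 0.0335]
ee_rot: [0.75, 0.661, 0.012, 0.01]
ft_force: [-0.1, 0.2, -1.0]
grip_width: 0.357
```

Request:
apply_moves([
  [0,0,0,0,1],
  [0,0,0,0,1],
  [0,0,0,0,1],
  [0,0,0,0,1],
])

```text
clock: 4.38
position: [0.4734, 0.21, 0.0347]
ee_rot: [0.75, 0.661, 0.013, 0.011]
ft_force: [-0.2, -0.7, -1.0]
grip_width: 0.349
```

```bash
python3 plan.py 1 461.3,212,160,83 495,-355,160,83
```

```text
t 4.38 p [473.4 210.   34.7] yaw 82.82 w 0.349 f [-0.2 -0.7 -1. ] q [ 0.12  0.38 -0.72  1.94  0.34  0.91 -0.9 ]
[[0.0, -0.003, -0.031, -0.0, 1.0], [0.0, -0.003, -0.031, -0.0, 1.0], [0.0, -0.003, -0.032, -0.0, 1.0], [0.0, -0.003, -0.031, -0.0, 1.0], [-0.037, 0.007, -0.0, -0.0, 1.0]]
[[-0.037, 0.007, -0.0, -0.0, 1.0], [-0.037, 0.007, -0.0, -0.0, 1.0], [-0.037, 0.007, -0.0, -0.0, 1.0], [-0.037, 0.007, -0.0, -0.0, 1.0], [-0.037, 0.007, -0.0, -0.0, 1.0]]
[[-0.037, 0.007, -0.0, -0.0, 1.0], [-0.037, 0.007, -0.0, -0.0, 1.0], [-0.037, 0.007, -0.0, -0.0, 1.0], [-0.037, 0.007, -0.0, -0.0, 1.0], [-0.038, 0.007, -0.0, -0.0, 1.0]]
[[-0.037, 0.007, -0.0, -0.0, 1.0], [-0.038, 0.007, -0.0, -0.0, 1.0], [-0.037, 0.006, -0.0, -0.0, 1.0], [-0.038, 0.007, -0.0, -0.0, 1.0]]
```

Idle rows drift here: about +12 mm in x and +12 mm in z. That leaves the grip high on the pot, so I'll reopen and grip lower.

Request:
apply_moves([
  [0,0,0,0,-0.1],
  [0,0,0,0,-0.1],
  [0,-0.004,0.01,0,-0.1],
  [0,-0.004,0.01,0,-0.1],
])

```text
clock: 4.72
position: [0.4675, 0.2115, 0.0148]
ee_rot: [0.75, 0.661, 0.015, 0.011]
ft_force: [0.1, -0.3, -0.9]
grip_width: 0.549
```

```bash
python3 plan.py -0.1 465,212,18,83,10; python3 -c "
from h import *
o=manip.get_obs(); print(o['tau'].round(1),o['joint_velocities'].round(3)); print(R.from_quat(o['ee_rot']).as_matrix().round(3))"
```

```text
t 4.72 p [467.5 211.5  14.8] yaw 82.77 w 0.549 f [ 0.1 -0.3 -0.9] q [ 0.1   0.4  -0.71  1.97  0.37  0.86 -0.93]
[[0.0, -0.003, -0.003, -0.2, -0.1]]
[  1.1 -51.6  -9.2 -31.4  -0.3   0.5   0.5] [-0.114  0.132  0.077  0.154  0.169 -0.264 -0.195]
[[ 0.126  0.991  0.037]
 [ 0.992 -0.126  0.003]
 [ 0.007  0.036 -0.999]]
```

Request:
apply_moves([
  [0,-0.003,0.001,0,1],
  [0,0,0.002,0,1],
  [0,0,0.002,0,1],
  [0,0,0,0,1],
  [0,0,0,0,1],
])

```text
clock: 5.13
position: [0.4632, 0.213, 0.0106]
ee_rot: [0.75, 0.662, 0.014, 0.012]
ft_force: [-0.7, 0.1, -0.9]
grip_width: 0.366
```

```bash
python3 plan.py 1 480,205,160,83 495,-355,160,83;  python3 -c "
from h import *
o=manip.get_obs(); print(o['tau'].round(1),o['joint_velocities'].round(3)); print(R.from_quat(o['ee_rot']).as_matrix().round(3)[:,2])"
```

```text
t 5.13 p [463.2 213.   10.6] yaw 82.87 w 0.366 f [-0.7  0.1 -0.9] q [ 0.09  0.4  -0.71  1.98  0.37  0.86 -0.94]
[[-0.001, 0.004, -0.037, -0.0, 1.0], [-0.002, 0.005, -0.037, -0.0, 1.0], [-0.001, 0.004, -0.038, -0.0, 1.0], [-0.002, 0.005, -0.037, -0.0, 1.0], [-0.037, 0.006, -0.0, -0.0, 1.0]]
[[-0.037, 0.006, -0.0, -0.0, 1.0], [-0.037, 0.006, -0.0, -0.0, 1.0], [-0.037, 0.006, -0.0, -0.0, 1.0], [-0.037, 0.005, -0.0, -0.0, 1.0], [-0.037, 0.006, -0.0, -0.0, 1.0]]
[[-0.037, 0.005, -0.0, -0.0, 1.0], [-0.037, 0.006, -0.0, -0.0, 1.0], [-0.037, 0.005, -0.0, -0.0, 1.0], [-0.037, 0.006, -0.0, -0.0, 1.0], [-0.037, 0.005, -0.0, -0.0, 1.0]]
[[-0.037, 0.006, -0.0, -0.0, 1.0], [-0.037, 0.005, -0.0, -0.0, 1.0], [-0.036, 0.006, -0.0, -0.0, 1.0], [-0.037, 0.005, -0.0, -0.0, 1.0]]
[  0.1 -50.1  -8.8 -30.1   0.1  -0.    0. ] [-0.005 -0.004 -0.     0.003  0.002 -0.001 -0.004]
[ 0.037 -0.    -0.999]
```

Request:
apply_moves([
  [0,0.004,-0.02,0,1],
  [0,0.004,-0.037,0,1],
  [0,0.004,-0.038,0,1],
  [0,0.005,-0.037,0,1],
  [-0.037,0.006,0,0,1],
])

```text
clock: 5.55
position: [0.4716, 0.1793, 0.1442]
ee_rot: [0.746, 0.666, 0.011, 0.008]
ft_force: [1.4, 1.4, -0.6]
grip_width: 0.365
```

Request:
apply_moves([
  [-0.037,0.006,0,0,1],
  [-0.037,0.006,0,0,1],
  [-0.037,0.006,0,0,1],
  [-0.037,0.006,0,0,1],
  [-0.037,0.006,0,0,1],
])

```text
clock: 5.97
position: [0.4803, -0.0121, 0.1451]
ee_rot: [0.743, 0.669, 0.013, 0.009]
ft_force: [1.1, -0.7, -1.0]
grip_width: 0.362
```

Request:
apply_moves([
  [-0.037,0.006,0,0,1],
  [-0.037,0.006,0,0,1],
  [-0.037,0.006,0,0,1],
  [-0.037,0.006,0,0,1],
  [-0.037,0.006,0,0,1],
])

```text
clock: 6.38
position: [0.4874, -0.2081, 0.1425]
ee_rot: [0.743, 0.67, 0.011, 0.009]
ft_force: [0.5, 0.4, -0.1]
grip_width: 0.362
```

```bash
python3 plan.py 1 496,-365,130,83;  python3 -c "
from h import *
o=manip.get_obs(); print(R.from_quat(o['ee_rot']).as_matrix().round(3)[:,2])"
```

```text
t 6.38 p [ 487.4 -208.1  142.5] yaw 84.09 w 0.362 f [ 0.5  0.4 -0.1] q [ 0.75  0.21 -0.47  1.82  0.1   1.1   0.14]
[[-0.031, 0.005, 0.003, 0.2, 1.0], [-0.031, 0.005, 0.002, 0.2, 1.0], [-0.031, 0.005, 0.003, 0.2, 1.0], [-0.031, 0.005, 0.002, 0.2, 1.0], [-0.031, 0.006, 0.003, 0.2, 1.0]]
[ 0.028  0.002 -1.   ]
```

Request:
apply_moves([
  [-0.031,0.005,0.003,0.2,1],
  [-0.031,0.005,0.002,0.2,1],
  [-0.031,0.005,0.003,0.2,1],
  [-0.031,0.005,0.002,0.2,1],
  [-0.02,0.005,0.003,0.2,1],
])

```text
clock: 6.8
position: [0.4927, -0.3653, 0.1253]
ee_rot: [0.75, 0.661, 0.01, 0.007]
ft_force: [-0.6, -0.1, 0.4]
grip_width: 0.361
```

Request:
apply_moves([
  [0,0,0,0,1],
  [0,0,0,0,1],
])

```text
clock: 6.97
position: [0.4901, -0.3704, 0.122]
ee_rot: [0.753, 0.658, 0.009, 0.006]
ft_force: [-0.5, 1.5, -1.2]
grip_width: 0.364
```

```bash
python3 plan.py 1 496,-365.5,110,83 496,-365.5,18,83,20; python3 - <<'E'
from h import *
o=manip.get_obs(); print(R.from_quat(o['ee_rot']).as_matrix().round(3)[:,2])
im,d=camera("scene"); save("s1",cv2.resize(im[80:220,300:460],None,fx=4,fy=4,interpolation=cv2.INTER_CUBIC))
E
```

```text
t 6.97 p [ 490.1 -370.4  122. ] yaw 82.36 w 0.364 f [-0.5  1.5 -1.2] q [ 0.87  0.4  -0.37  1.62  0.14  1.13  0.34]
[[0.006, 0.005, 0.012, -0.6, 1.0], [0.0, 0.0, 0.018, -0.0, 1.0], [0.0, 0.0, 0.018, -0.0, 1.0], [0.0, 0.0, 0.019, -0.0, 1.0], [0.0, 0.0, 0.018, -0.0, 1.0]]
[[0.0, 0.0, 0.019, -0.0, 1.0]]
[ 0.02   0.003 -1.   ]
```

View pics/s1.png

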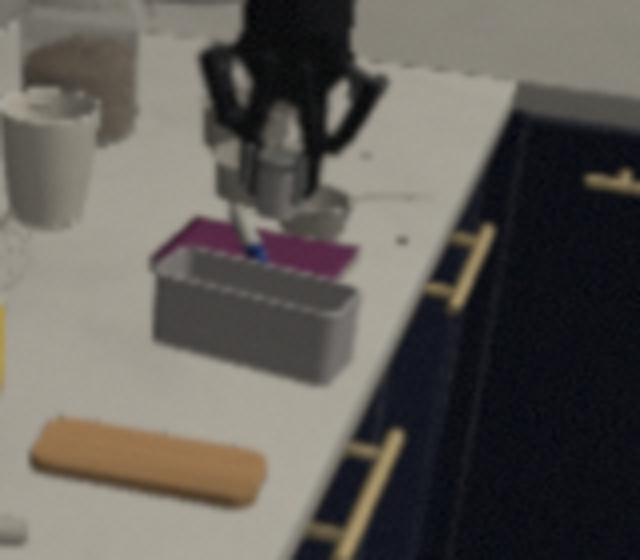

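The pot is held upright at crop (275,175), above the deep tier at (255,310). Now I'll centre it and lower.

Request:
apply_moves([
  [0.005,0.005,0.01,-0.5,1],
  [0,0,0.018,0,1],
  [0,0,0.01,0,1],
  [0,0,0,0,1],
])

```text
clock: 7.35
position: [0.4985, -0.3604, 0.0814]
ee_rot: [0.747, 0.664, 0.009, 0.005]
ft_force: [-0.2, 0.6, -0.4]
grip_width: 0.365
```

```bash
python3 plan.py 1 496,-365.5,18,83,16
```

```text
t 7.35 p [ 498.5 -360.4   81.4] yaw 83.26 w 0.365 f [-0.2  0.6 -0.4] q [ 0.85  0.45 -0.37  1.65  0.16  1.06  0.32]
[[-0.001, 0.0, 0.016, 0.1, 1.0], [-0.001, -0.001, 0.016, 0.1, 1.0], [-0.002, 0.0, 0.016, 0.1, 1.0], [-0.001, -0.001, 0.015, 0.1, 1.0]]
```

Request:
apply_moves([
  [-0.005,-0.002,0,0,1],
  [0,0,0.014,0,1],
  [0,0,0.014,0,1],
])

```text
clock: 7.6
position: [0.4989, -0.3637, 0.0556]
ee_rot: [0.746, 0.666, 0.01, 0.007]
ft_force: [-0.3, 0.9, -0.7]
grip_width: 0.364
```

```bash
python3 plan.py 1 496,-365.5,18,83,16
```

```text
t 7.6 p [ 498.9 -363.7   55.6] yaw 83.51 w 0.364 f [-0.3  0.9 -0.7] q [ 0.85  0.48 -0.36  1.67  0.18  1.01  0.32]
[[-0.001, -0.001, 0.013, 0.2, 1.0], [-0.001, -0.001, 0.012, 0.2, 1.0], [0.0, -0.001, 0.013, 0.2, 1.0]]
```

Request:
apply_moves([
  [-0.001,-0.002,0.013,0,1],
  [-0.001,-0.002,0.013,0,1],
  [-0.001,-0.001,0.011,0,1],
  [0,0,0,0,1],
])

```text
clock: 7.93
position: [0.4939, -0.3657, 0.0149]
ee_rot: [0.745, 0.666, 0.01, 0.007]
ft_force: [-0.3, -0.1, -1.7]
grip_width: 0.361
```

```bash
python3 plan.py 1 496,-365.5,15,83,4
```

```text
t 7.93 p [ 493.9 -365.7   14.9] yaw 83.59 w 0.361 f [-0.3 -0.1 -1.7] q [ 0.85  0.53 -0.35  1.7   0.2   0.93  0.32]
[[0.0004, 0.0021, -0.0001, 0.6, 1.0]]
```

Request:
apply_moves([
  [0,0,0,0,-0.2],
  [0,0,0,0,-0.2],
  [0,0,0,0,-0.2],
  [0,0,0,0,-0.2],
])

```text
clock: 8.27
position: [0.4951, -0.3662, 0.0166]
ee_rot: [0.745, 0.666, 0.01, 0.008]
ft_force: [0.8, 0.1, 0.6]
grip_width: 0.6
```

Request:
apply_moves([
  [0,0,-0.02,0,-0.2],
  [0,0,-0.03,0,-0.2],
  [0,0,-0.035,0,-0.2],
  [0,0,-0.035,0,-0.2],
])

```text
clock: 8.6
position: [0.4891, -0.3638, 0.1346]
ee_rot: [0.745, 0.667, 0.009, 0.002]
ft_force: [0.5, -0.9, 0.9]
grip_width: 0.605
```

```bash
python3 plan.py -1 500,-300,170,100 530,300,150,153.5
```

```text
t 8.6 p [ 489.1 -363.8  134.6] yaw 83.66 w 0.605 f [ 0.5 -0.9  0.9] q [ 0.88  0.39 -0.38  1.61  0.14  1.16  0.36]
[[0.022, 0.001, -0.012, -5.4, -1.0], [0.021, 0.003, -0.012, -5.4, -1.0], [0.021, 0.006, -0.011, -5.4, -1.0], [0.037, 0.008, 0.001, -3.4, -1.0], [0.036, 0.01, 0.001, -3.4, -1.0]]
[[0.035, 0.013, 0.001, -3.4, -1.0], [0.035, 0.015, 0.001, -3.4, -1.0], [0.034, 0.017, 0.001, -3.4, -1.0], [0.033, 0.019, 0.001, -3.4, -1.0], [0.031, 0.02, 0.001, -3.4, -1.0]]
[[0.03, 0.022, 0.001, -3.4, -1.0], [0.029, 0.024, 0.001, -3.4, -1.0], [0.027, 0.026, 0.002, -3.4, -1.0], [0.026, 0.027, 0.001, -3.4, -1.0], [0.024, 0.029, 0.002, -3.4, -1.0]]
[[0.022, 0.03, 0.001, -3.4, -1.0], [0.02, 0.031, 0.002, -3.4, -1.0], [0.019, 0.033, 0.001, -3.4, -1.0], [0.017, 0.033, 0.002, -3.4, -1.0]]
```

Request:
apply_moves([
  [0.022,0.001,-0.012,-5.4,-1],
  [0.021,0.003,-0.012,-5.4,-1],
  [0.021,0.006,-0.011,-5.4,-1],
  [0.037,0.008,0.001,-3.4,-1],
  [0.036,0.01,0.001,-3.4,-1],
])

```text
clock: 9.02
position: [0.5054, -0.2321, 0.1835]
ee_rot: [0.596, 0.803, 0.007, 0.015]
ft_force: [1.0, 0.0, -0.2]
grip_width: 0.998
```

Request:
apply_moves([
  [0.035,0.013,0.001,-3.4,-1],
  [0.035,0.015,0.001,-3.4,-1],
  [0.034,0.017,0.001,-3.4,-1],
  [0.033,0.019,0.001,-3.4,-1],
  [0.031,0.02,0.001,-3.4,-1],
])

```text
clock: 9.43
position: [0.5154, -0.0363, 0.1823]
ee_rot: [0.465, 0.885, 0.004, 0.022]
ft_force: [1.1, 0.2, 0.3]
grip_width: 1.004
```

Request:
apply_moves([
  [0.03,0.022,0.001,-3.4,-1],
  [0.029,0.024,0.001,-3.4,-1],
  [0.027,0.026,0.002,-3.4,-1],
  [0.026,0.027,0.001,-3.4,-1],
  [0.024,0.029,0.002,-3.4,-1],
])

```text
clock: 9.85
position: [0.5212, 0.1604, 0.1778]
ee_rot: [0.322, 0.946, 0.001, 0.028]
ft_force: [1.2, -0.3, 0.0]
grip_width: 1.001
```

```bash
python3 plan.py -1 526.5,361.5,130,153.5; python3 - <<'E'
from h import *
im,d=camera("top"); P=cloud("top",d)
m=(np.hypot(P[...,0]-.495,P[...,1]+.365)<.08)&(P[...,2]>.025); Q=P[m]
r=cv2.minAreaRect((Q[Q[:,2]>.052][:,:2]*1000).astype(np.float32)); print("lower",r)
c=np.array(r[0])/1000; I=Q[np.hypot(*(Q[:,:2]-c).T)<.02]; print("inside",len(I),np.median(I,0).round(4) if len(I) else "")
E
```

```text
t 9.85 p [521.2 160.4 177.8] yaw 142.34 w 1.001 f [ 1.2 -0.3  0. ] q [ 0.34  0.26 -0.84  1.75  0.25  1.19  0.34]
[[0.02, 0.027, 0.008, -1.9, -1.0], [0.019, 0.028, 0.008, -1.9, -1.0], [0.018, 0.028, 0.008, -1.9, -1.0], [0.017, 0.029, 0.008, -1.9, -1.0], [0.016, 0.029, 0.008, -1.9, -1.0]]
[[0.015, 0.03, 0.008, -1.9, -1.0]]
lower ((496.7298583984375, -364.9561767578125), (62.3272705078125, 146.0765380859375), 82.22820281982422)
inside 117 [ 0.4941 -0.3628  0.0454]
```

The pot stands inside the deep tier: its top measures z ≈ 45–47 mm at (494, -363). Now the shallow tier.

Request:
apply_moves([
  [0.02,0.027,0.008,-1.9,-1],
  [0.019,0.028,0.008,-1.9,-1],
  [0.018,0.028,0.008,-1.9,-1],
  [0.017,0.029,0.008,-1.9,-1],
  [0.01,0.02,0.008,-1.9,-1],
])

```text
clock: 10.32
position: [0.5267, 0.3282, 0.1404]
ee_rot: [0.235, 0.971, 0.002, 0.032]
ft_force: [0.5, 0.1, -0.1]
grip_width: 0.999
```

Request:
apply_moves([
  [0,0,0,0,-1],
  [0,0,0,0,-1],
])

```text
clock: 10.48
position: [0.5243, 0.3345, 0.1396]
ee_rot: [0.23, 0.973, 0.003, 0.031]
ft_force: [-0.5, -0.3, 0.0]
grip_width: 1.003
```

```bash
sed -i '/^print("t"/a print("tilt",R.from_quat(o["ee_rot"]).as_matrix()[:2,2].round(3))' plan.py; python3 plan.py -1 526.5,361.5,100,153.5
```

```text
t 10.48 p [524.3 334.5 139.6] yaw 153.3 w 1.003 f [-0.5 -0.3  0. ] q [-0.01  0.5  -0.86  1.59  0.45  1.2   0.15]
tilt [ 0.061 -0.008]
[[0.005, 0.013, 0.02, -0.1, -1.0], [0.005, 0.012, 0.02, -0.1, -1.0]]
```

Request:
apply_moves([
  [0.006,0.013,0.01,0,-1],
  [0.006,0.012,0.01,0,-1],
  [0,0,0,0,-1],
])

```text
clock: 10.73
position: [0.528, 0.3606, 0.1212]
ee_rot: [0.233, 0.972, 0.003, 0.032]
ft_force: [-0.1, -0.3, 0.8]
grip_width: 0.999
```

```bash
python3 plan.py -1 526.5,361.5,60,153.5,20
```

```text
t 10.73 p [528.  360.6 121.2] yaw 153.04 w 0.999 f [-0.1 -0.3  0.8] q [-0.07  0.55 -0.84  1.56  0.49  1.19  0.09]
tilt [ 0.065 -0.009]
[[0.0, 0.0, 0.015, -0.1, -1.0], [0.001, 0.0, 0.015, -0.1, -1.0], [0.0, 0.0, 0.016, -0.1, -1.0], [0.001, 0.0, 0.015, -0.1, -1.0]]
```

```bash
python3 - <<'E'
s=open('plan.py').read()
i=s.index("        d=(t-p)/(n-k)"); j=s.index("for i in range(0,len(rows)")
s=s[:i]+'''        q=(t-p)/(n-k); dec=0 if ms>5 else 1
        l=M.T@q; r=[round(float(v),dec)/1000 for v in l]+[round(-da/n,1),g]; r=[round(float(v),4) for v in r]
        rows.append(r); p=p+M@(np.array(r[:3])*1000); M=M@R.from_euler("z",r[3],degrees=True).as_matrix(); a-=r[3]
'''+s[j:]
s=s.replace("g=float(sys","M=R.from_quat(o['ee_rot']).as_matrix()\ng=float(sys")
open('plan.py','w').write(s)
E
python3 plan.py -1 526.5,361.5,9,153.5,20
```

```text
t 10.73 p [528.  360.6 121.2] yaw 153.04 w 0.999 f [-0.1 -0.3  0.8] q [-0.07  0.55 -0.84  1.56  0.49  1.19  0.09]
tilt [ 0.065 -0.009]
[[0.001, -0.0, 0.019, -0.1, -1.0], [0.002, -0.0, 0.019, -0.1, -1.0], [0.001, -0.001, 0.018, -0.1, -1.0], [0.002, -0.0, 0.019, -0.1, -1.0], [0.001, -0.001, 0.018, -0.1, -1.0]]
[[0.002, -0.0, 0.019, -0.1, -1.0]]
```

Request:
apply_moves([
  [0.001,-0.001,0.019,-0.1,-1],
  [0.002,0,0.019,-0.1,-1],
  [0.002,0,0.018,-0.1,-1],
  [0,0,0,0,-1],
])

```text
clock: 11.07
position: [0.5309, 0.3566, 0.0679]
ee_rot: [0.233, 0.972, 0.004, 0.036]
ft_force: [0.1, -0.7, 0.2]
grip_width: 0.997
```

```bash
python3 plan.py -1 526.5,361.5,9,153.5,20
```

```text
t 11.07 p [530.9 356.6  67.9] yaw 152.93 w 0.997 f [ 0.1 -0.7  0.2] q [-0.09  0.6  -0.81  1.61  0.54  1.1   0.06]
tilt [ 0.071 -0.009]
[[0.003, 0.0, 0.019, -0.2, -1.0], [0.004, 0.0, 0.02, -0.2, -1.0], [0.003, 0.001, 0.019, -0.2, -1.0]]
```

Request:
apply_moves([
  [0.005,0.001,0.019,-0.2,-1],
  [0.004,0.001,0.019,-0.2,-1],
  [0.003,0.001,0.017,-0.2,-1],
  [0,0,0,0,-1],
])

```text
clock: 11.4
position: [0.5306, 0.3598, 0.0166]
ee_rot: [0.232, 0.972, 0.004, 0.039]
ft_force: [-0.1, 0.6, -1.0]
grip_width: 1.0
```

```bash
python3 plan.py -1 526.5,361.5,8,153.5,20
```

```text
t 11.4 p [530.6 359.8  16.6] yaw 153.08 w 1.0 f [-0.1  0.6 -1. ] q [-0.12  0.66 -0.77  1.65  0.6   1.02  0.01]
tilt [ 0.078 -0.01 ]
[[0.005, -0.001, 0.008, -0.4, -1.0]]
```

Request:
apply_moves([
  [0.005,-0.001,0.008,-0.4,-1],
  [0,0,0,0,-1],
  [0,0,0,0,1],
  [0,0,0,0,1],
  [0,0,0,0,1],
], squeeze=50)

```text
clock: 11.82
position: [0.5287, 0.3609, 0.0124]
ee_rot: [0.23, 0.972, 0.006, 0.041]
ft_force: [-0.4, -0.2, -0.8]
grip_width: 0.671
```

Request:
apply_moves([
  [0,0,0,0,1],
  [0,0,0,0,1],
  [0,0,0,0,1],
])

```text
clock: 12.07
position: [0.5293, 0.3612, 0.0137]
ee_rot: [0.23, 0.972, 0.006, 0.041]
ft_force: [0.1, 0.2, -1.8]
grip_width: 0.665
```

```bash
python3 plan.py 1 520,350,160,153.5 510,-300,160,170
```

```text
t 12.07 p [529.3 361.2  13.7] yaw 153.33 w 0.665 f [ 0.1  0.2 -1.8] q [-0.12  0.66 -0.77  1.65  0.61  1.01  0.01]
tilt [ 0.083 -0.007]
[[-0.002, -0.002, -0.037, -0.0, 1.0], [-0.002, -0.003, -0.036, -0.0, 1.0], [-0.002, -0.002, -0.037, -0.0, 1.0], [-0.002, -0.003, -0.036, -0.0, 1.0], [-0.016, -0.033, 0.0, -0.9, 1.0]]
[[-0.015, -0.033, 0.0, -0.9, 1.0], [-0.015, -0.033, 0.0, -0.9, 1.0], [-0.014, -0.033, 0.0, -0.9, 1.0], [-0.014, -0.033, 0.0, -0.9, 1.0], [-0.013, -0.034, 0.0, -0.9, 1.0]]
[[-0.012, -0.034, 0.0, -0.9, 1.0], [-0.012, -0.034, 0.0, -0.9, 1.0], [-0.011, -0.034, 0.0, -0.9, 1.0], [-0.011, -0.034, 0.0, -0.9, 1.0], [-0.01, -0.035, 0.0, -0.9, 1.0]]
[[-0.01, -0.035, 0.001, -0.9, 1.0], [-0.009, -0.035, 0.0, -0.9, 1.0], [-0.009, -0.035, 0.001, -0.9, 1.0], [-0.008, -0.035, 0.0, -0.9, 1.0], [-0.008, -0.035, 0.001, -0.9, 1.0]]
[[-0.007, -0.035, 0.0, -0.9, 1.0], [-0.007, -0.036, 0.001, -0.9, 1.0]]
```

Request:
apply_moves([
  [-0.001,-0.001,-0.02,0,1],
  [-0.002,-0.003,-0.036,0,1],
  [-0.002,-0.002,-0.037,0,1],
  [-0.002,-0.003,-0.036,0,1],
  [-0.016,-0.033,-0.01,-0.9,1],
])

```text
clock: 12.48
position: [0.5142, 0.3186, 0.1535]
ee_rot: [0.218, 0.975, 0.005, 0.037]
ft_force: [0.5, 1.2, -0.5]
grip_width: 0.669
```

Request:
apply_moves([
  [-0.015,-0.033,0,-0.9,1],
  [-0.015,-0.033,0,-0.9,1],
  [-0.014,-0.033,0,-0.9,1],
  [-0.014,-0.033,0,-0.9,1],
  [-0.013,-0.034,0,-0.9,1],
])

```text
clock: 12.9
position: [0.5135, 0.1356, 0.1593]
ee_rot: [0.174, 0.984, 0.005, 0.04]
ft_force: [1.0, -0.5, -1.0]
grip_width: 0.672
```

Request:
apply_moves([
  [-0.012,-0.034,0,-0.9,1],
  [-0.012,-0.034,0,-0.9,1],
  [-0.011,-0.034,0,-0.9,1],
  [-0.011,-0.034,0,-0.9,1],
  [-0.01,-0.035,0,-0.9,1],
])

```text
clock: 13.32
position: [0.5112, -0.0535, 0.1609]
ee_rot: [0.132, 0.99, 0.002, 0.042]
ft_force: [0.8, -0.7, -1.8]
grip_width: 0.668
```

```bash
python3 plan.py 1 496,-365,150,173
```

```text
t 13.32 p [511.2 -53.5 160.9] yaw 164.73 w 0.668 f [ 0.8 -0.7 -1.8] q [ 0.79  0.16 -0.83  1.88  0.14  1.08  1.21]
tilt [ 0.083 -0.006]
[[-0.007, -0.034, 0.001, -0.9, 1.0], [-0.007, -0.034, 0.001, -0.9, 1.0], [-0.006, -0.034, 0.001, -0.9, 1.0], [-0.006, -0.034, 0.001, -0.9, 1.0], [-0.005, -0.034, 0.002, -0.9, 1.0]]
[[-0.005, -0.034, 0.001, -0.9, 1.0], [-0.004, -0.035, 0.002, -0.9, 1.0], [-0.004, -0.035, 0.001, -0.9, 1.0], [-0.003, -0.034, 0.002, -0.9, 1.0]]
```

Request:
apply_moves([
  [-0.007,-0.034,0.001,-0.9,1],
  [-0.007,-0.034,0.001,-0.9,1],
  [-0.006,-0.034,0.001,-0.9,1],
  [-0.006,-0.034,0.001,-0.9,1],
  [-0.005,-0.034,0.002,-0.9,1],
])

```text
clock: 13.73
position: [0.5003, -0.2356, 0.1566]
ee_rot: [0.091, 0.995, -0.001, 0.042]
ft_force: [0.3, -0.7, -1.5]
grip_width: 0.671
```

Request:
apply_moves([
  [-0.005,-0.034,0.001,-0.9,1],
  [-0.004,-0.035,0.002,-0.9,1],
  [-0.004,-0.03,0.001,-0.9,1],
  [-0.002,-0.01,0,-0.9,1],
  [0,0,0,0,1],
])

```text
clock: 14.15
position: [0.4924, -0.3603, 0.1519]
ee_rot: [0.063, 0.997, -0.004, 0.041]
ft_force: [-0.4, 0.1, -1.0]
grip_width: 0.666
```

Request:
apply_moves([
  [0,0,0,0,1],
  [0,0,0,0,1],
])

```text
clock: 14.32
position: [0.492, -0.3595, 0.1513]
ee_rot: [0.064, 0.997, -0.003, 0.041]
ft_force: [0.0, 1.2, -1.7]
grip_width: 0.672
```

```bash
python3 plan.py 1 496,-365,100,173; python3 - <<'E'
from h import *
o=manip.get_obs(); tz=o["position"][2]*1000-13.7
for c in ("scene","top"):
    im,d=camera(c); P=cloud(c,d); save(c+"2",im)
    m=(np.hypot(P[...,0]-.495,P[...,1]+.365)<.1)
    for n,a,b in (("held",tz+8,tz+42),("heldtop",tz+29,tz+42),("lower",25,66)):
        Q=P[m&(P[...,2]*1000>a)&(P[...,2]*1000<b)]*1000
        if len(Q)>4: print(c,n,len(Q),np.round(cv2.minAreaRect(Q[:,:2].astype(np.float32))[0],1),cv2.minAreaRect(Q[:,:2].astype(np.float32))[1:])
E
```

```text
t 14.32 p [ 492.  -359.5  151.3] yaw 172.67 w 0.672 f [ 0.   1.2 -1.7] q [ 1.09  0.37 -0.64  1.65  0.21  1.12  1.86]
tilt [ 0.081 -0.012]
[[-0.0, -0.002, 0.026, -0.2, 1.0], [-0.0, -0.003, 0.025, -0.2, 1.0]]
scene held 840 [ 490.  -354.5] ((75.87206268310547, 147.01473999023438), 82.77058410644531)
scene heldtop 352 [ 489.3 -354.4] ((75.87206268310547, 145.70040893554688), 82.77058410644531)
scene lower 949 [ 494.8 -365.2] ((68.11162567138672, 149.081787109375), 81.46146392822266)
top held 1034 [ 491.  -357.2] ((59.31673812866211, 146.72779846191406), 83.17583465576172)
top heldtop 241 [ 491.  -357.2] ((59.31673812866211, 146.72779846191406), 83.17583465576172)
top lower 277 [ 498.5 -348.8] ((29.817401885986328, 144.86158752441406), 81.53182220458984)
```

View pics/scene2.png

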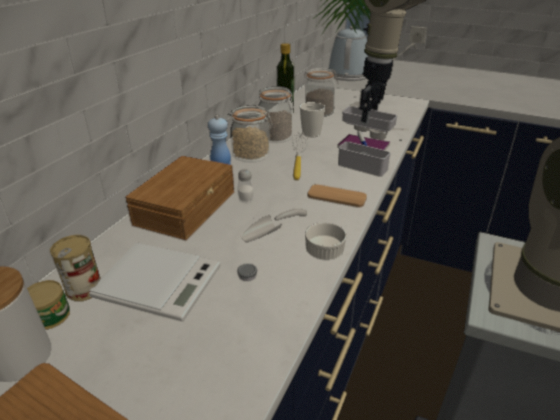

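The scene view shows the shallow tier held at (370,117) above the deep tier at (363,158), with both bystanders in place. Measured with the same camera, the tier needs to move by about (+5.7, -7.8) mm, which puts the TCP target at (497.6, -367.3).

```bash
python3 plan.py 1 497.6,-367.3,140,172.0,4 497.6,-367.3,88,172.0,18
```

```text
t 14.42 p [ 492.4 -358.7  151.5] yaw 172.75 w 0.667 f [-0.7  0.7 -0.8] q [ 1.09  0.37 -0.64  1.65  0.21  1.12  1.86]
tilt [ 0.081 -0.012]
[[-0.0013, -0.002, 0.003, 0.2, 1.0], [-0.0013, -0.0019, 0.003, 0.2, 1.0], [-0.0014, -0.0019, 0.003, 0.2, 1.0], [-0.0014, -0.002, 0.003, 0.2, 1.0], [0.001, 0.0, 0.017, -0.0, 1.0]]
[[0.002, 0.0, 0.017, -0.0, 1.0], [0.001, 0.0, 0.018, -0.0, 1.0]]
```

Request:
apply_moves([
  [-0.003,-0.004,0.006,0.4,1],
  [-0.003,-0.004,0.006,0.4,1],
  [0.001,0,0.017,0,1],
  [0.002,0,0.017,0,1],
  [0.001,0,0.012,0,1],
])

```text
clock: 14.83
position: [0.5028, -0.3658, 0.0946]
ee_rot: [0.069, 0.997, -0.005, 0.044]
ft_force: [-1.9, 0.6, -1.4]
grip_width: 0.67
```

Request:
apply_moves([
  [0,0,0,0,1],
  [0,0,0,0,1],
])

```text
clock: 15.0
position: [0.502, -0.3642, 0.0911]
ee_rot: [0.068, 0.997, -0.003, 0.042]
ft_force: [0.8, 0.1, -1.3]
grip_width: 0.668
```

```bash
python3 plan.py 1 497.6,-367.3,80,172.0,4; python3 - <<'E'
from h import *
im,d=camera("top"); P=cloud("top",d)*1000
m=(np.hypot(P[...,0]-495,P[...,1]+365)<95)
Q=P[m&(P[...,2]>76)&(P[...,2]<122)];r=cv2.minAreaRect(Q[:,:2].astype(np.float32)); print(len(Q),r,np.percentile(Q[:,2],[2,50,98]))
im,d=camera("scene"); save("s3",cv2.resize(im[80:190,310:430],None,fx=5,fy=5,interpolation=cv2.INTER_CUBIC))
E
```

```text
t 15.0 p [ 502.  -364.2   91.1] yaw 172.18 w 0.668 f [ 0.8  0.1 -1.3] q [ 1.06  0.45 -0.61  1.68  0.26  1.02  1.81]
tilt [ 0.083 -0.012]
[[0.0012, -0.0009, 0.0027, 0.0, 1.0], [0.0012, -0.0009, 0.0027, 0.0, 1.0], [0.0012, -0.0009, 0.0027, 0.0, 1.0], [0.0013, -0.0009, 0.0026, 0.0, 1.0]]
929 ((500.7535095214844, -362.3470458984375), (59.88117218017578, 146.4515380859375), 81.75084686279297) [ 84.47998415  89.62721639 116.942945  ]
```

View pics/s3.png

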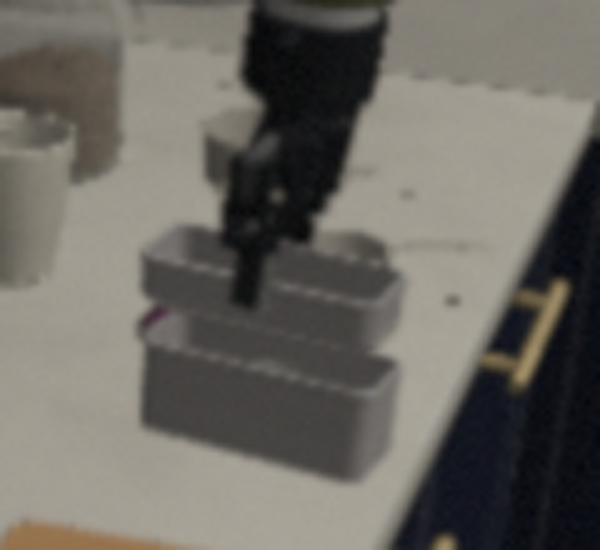

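The held tier is level at crop (270,280), just above the deep tier at (265,390). Its offset agrees with the target, TCP about (498, -367).

Request:
apply_moves([
  [0.003,-0.002,0.003,0,1],
  [0.003,-0.002,0.005,0,1],
  [0,0,0.003,0,1],
  [0,0,0,0,1],
])

```text
clock: 15.43
position: [0.4971, -0.3692, 0.0818]
ee_rot: [0.068, 0.997, -0.005, 0.044]
ft_force: [0.1, 0.1, -0.9]
grip_width: 0.667
```

```bash
python3 plan.py 1 498,-367,75,172.2,4
```

```text
t 15.43 p [ 497.1 -369.2   81.8] yaw 172.16 w 0.667 f [ 0.1  0.1 -0.9] q [ 1.07  0.46 -0.61  1.69  0.27  0.99  1.82]
tilt [ 0.086 -0.016]
[[-0.0, 0.0012, 0.0034, -0.0, 1.0], [-0.0, 0.0011, 0.0035, -0.0, 1.0]]
```

Request:
apply_moves([
  [0,0.001,0.003,0,1],
  [0,0.001,0.003,0,1],
  [0,0,0,0,1],
  [0,0,0,0,1],
])

```text
clock: 15.77
position: [0.4979, -0.3675, 0.0755]
ee_rot: [0.069, 0.997, -0.005, 0.044]
ft_force: [-0.1, -0.6, -1.3]
grip_width: 0.669
```

```bash
python3 plan.py 1 498,-367,67,172.2,3
```

```text
t 15.77 p [ 497.9 -367.5   75.5] yaw 172.12 w 0.669 f [-0.1 -0.6 -1.3] q [ 1.06  0.47 -0.6   1.7   0.28  0.98  1.81]
tilt [ 0.087 -0.016]
[[0.0002, 0.0002, 0.0028, -0.0, 1.0], [0.0002, 0.0002, 0.0028, -0.0, 1.0], [0.0003, 0.0001, 0.0029, -0.0, 1.0]]
```

Request:
apply_moves([
  [0,0,0.003,0,1],
  [0,0,0.003,0,1],
  [0,0,0,0,1],
])

```text
clock: 16.02
position: [0.4987, -0.3674, 0.0692]
ee_rot: [0.068, 0.997, -0.005, 0.044]
ft_force: [0.1, -0.1, -2.0]
grip_width: 0.667
```

```bash
python3 plan.py 1 498,-367,67,172.2,3
```

```text
t 16.02 p [ 498.7 -367.4   69.2] yaw 172.15 w 0.667 f [ 0.1 -0.1 -2. ] q [ 1.06  0.47 -0.6   1.7   0.28  0.97  1.81]
tilt [ 0.087 -0.017]
[[0.001, 0.0003, 0.0021, -0.0, 1.0]]
```

Request:
apply_moves([
  [0.001,0,0.002,0,1],
  [0,0,0.001,0,1],
  [0,0,0,0,1],
])

```text
clock: 16.27
position: [0.4983, -0.3675, 0.0671]
ee_rot: [0.069, 0.997, -0.006, 0.044]
ft_force: [-0.8, 1.0, 1.4]
grip_width: 0.67
```

Request:
apply_moves([
  [0,0,0,0,0],
  [0,0,0,0,-0.6],
  [0,0,0,0,-1],
  [0,0,0,0,-1],
])

```text
clock: 16.6
position: [0.4985, -0.3677, 0.0674]
ee_rot: [0.069, 0.997, -0.006, 0.045]
ft_force: [0.3, -0.5, 0.2]
grip_width: 1.001
```

```bash
python3 plan.py -1 498,-367,150,172.2; python3 - <<'E'
from h import *
im,d=camera("top"); P=cloud("top",d)*1000
m=(np.hypot(P[...,0]-495,P[...,1]+365)<95)
Q=P[m&(P[...,2]>76)&(P[...,2]<100)];r=cv2.minAreaRect(Q[:,:2].astype(np.float32)); print(len(Q),r,np.percentile(Q[:,2],[50,90,98]))
im,d=camera("scene"); save("s4",cv2.resize(im[80:190,310:430],None,fx=5,fy=5,interpolation=cv2.INTER_CUBIC))
E
```

```text
t 16.6 p [ 498.5 -367.7   67.4] yaw 172.15 w 1.001 f [ 0.3 -0.5  0.2] q [ 1.06  0.48 -0.6   1.7   0.28  0.97  1.81]
tilt [ 0.088 -0.018]
[[-0.002, 0.0, -0.027, -0.0, -1.0], [-0.002, 0.0, -0.028, -0.0, -1.0], [-0.003, 0.0, -0.027, -0.0, -1.0]]
226 ((497.3511962890625, -365.3887939453125), (59.63399124145508, 146.58995056152344), 82.07487487792969) [88.6585993  91.77414782 93.03857847]
```

View pics/s4.png

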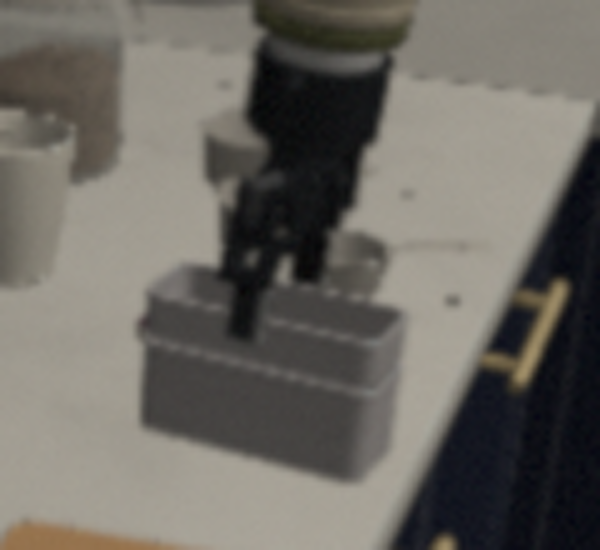

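The shallow tier is flush at crop (270,330), at camera (497.4, -365.4) against the deep tier's (496.7, -365.0). Now the flat pot.

Request:
apply_moves([
  [-0.001,0,-0.015,0,-1],
  [-0.002,0,-0.028,0,-1],
  [-0.003,0,-0.027,0,-1],
  [-0.003,0,-0.027,0,-1],
])

```text
clock: 17.03
position: [0.4953, -0.365, 0.1607]
ee_rot: [0.068, 0.997, -0.002, 0.04]
ft_force: [0.2, -0.8, -0.1]
grip_width: 1.005
```

```bash
python3 plan.py -1 530,-100,170,115 579,195,140,83
```

```text
t 17.03 p [ 495.3 -365.   160.7] yaw 172.14 w 1.005 f [ 0.2 -0.8 -0.1] q [ 1.09  0.38 -0.63  1.62  0.21  1.15  1.85]
tilt [ 0.079 -0.009]
[[0.0, 0.03, -0.001, 6.3, -1.0], [0.003, 0.029, -0.001, 6.3, -1.0], [0.007, 0.029, -0.001, 6.3, -1.0], [0.01, 0.028, -0.001, 6.3, -1.0], [0.013, 0.027, -0.001, 6.3, -1.0]]
[[0.016, 0.025, -0.001, 6.3, -1.0], [0.018, 0.024, -0.001, 6.3, -1.0], [0.021, 0.021, -0.001, 6.3, -1.0], [0.022, 0.019, -0.001, 6.3, -1.0], [0.031, 0.021, 0.004, 4.1, -1.0]]
[[0.032, 0.019, 0.004, 4.1, -1.0], [0.034, 0.016, 0.004, 4.1, -1.0], [0.035, 0.014, 0.004, 4.1, -1.0], [0.035, 0.012, 0.004, 4.1, -1.0], [0.036, 0.009, 0.004, 4.1, -1.0]]
[[0.037, 0.006, 0.003, 4.1, -1.0], [0.037, 0.004, 0.004, 4.1, -1.0]]
```

Request:
apply_moves([
  [0,0.03,-0.001,6.3,-1],
  [0.003,0.029,-0.001,6.3,-1],
  [0.007,0.029,-0.001,6.3,-1],
  [0.01,0.028,-0.001,6.3,-1],
  [0.013,0.027,-0.001,6.3,-1],
])

```text
clock: 17.45
position: [0.5169, -0.2228, 0.1729]
ee_rot: [0.351, 0.935, 0.007, 0.045]
ft_force: [0.1, 0.1, 0.1]
grip_width: 1.002
```

Request:
apply_moves([
  [0.016,0.025,-0.001,6.3,-1],
  [0.018,0.024,-0.001,6.3,-1],
  [0.021,0.021,-0.001,6.3,-1],
  [0.022,0.019,-0.001,6.3,-1],
  [0.031,0.021,0.004,4.1,-1],
])

```text
clock: 17.87
position: [0.5458, -0.064, 0.1742]
ee_rot: [0.589, 0.807, 0.018, 0.044]
ft_force: [0.6, -0.8, 0.9]
grip_width: 0.998
```

```bash
python3 plan.py -1 580,200,130,83
```

```text
t 17.87 p [545.8 -64.  174.2] yaw 107.65 w 0.998 f [ 0.6 -0.8  0.9] q [ 0.63  0.2  -0.68  1.79  0.17  1.11  0.21]
tilt [ 0.092 -0.022]
[[0.03, 0.014, 0.005, 3.1, -1.0], [0.031, 0.012, 0.005, 3.1, -1.0], [0.032, 0.01, 0.005, 3.1, -1.0], [0.032, 0.009, 0.005, 3.1, -1.0], [0.033, 0.007, 0.005, 3.1, -1.0]]
[[0.033, 0.005, 0.005, 3.1, -1.0], [0.033, 0.003, 0.006, 3.1, -1.0], [0.033, 0.001, 0.005, 3.1, -1.0]]
```

Request:
apply_moves([
  [0.03,0.014,0.005,3.1,-1],
  [0.031,0.012,0.005,3.1,-1],
  [0.032,0.01,0.005,3.1,-1],
  [0.032,0.009,0.005,3.1,-1],
  [0.033,0.007,0.005,3.1,-1],
])

```text
clock: 18.28
position: [0.5701, 0.1096, 0.1483]
ee_rot: [0.698, 0.714, 0.025, 0.043]
ft_force: [0.0, -0.8, 0.0]
grip_width: 1.001
```

Request:
apply_moves([
  [0.033,0.005,0.005,3.1,-1],
  [0.02,0.003,0.006,3.1,-1],
  [0,0,0,0,-1],
  [0,0,0,0,-1],
])

```text
clock: 18.62
position: [0.5774, 0.1754, 0.1355]
ee_rot: [0.735, 0.676, 0.029, 0.039]
ft_force: [0.2, -0.8, 0.7]
grip_width: 1.0
```

```bash
python3 plan.py -1 580.6,205,60,83,25
```

```text
t 18.62 p [577.4 175.4 135.5] yaw 85.2 w 1.0 f [ 0.2 -0.8  0.7] q [ 0.18  0.38 -0.71  1.69  0.34  1.1  -0.71]
tilt [ 0.096 -0.018]
[[0.008, -0.002, 0.019, 0.6, -1.0], [0.007, -0.002, 0.019, 0.6, -1.0], [0.008, -0.002, 0.018, 0.6, -1.0], [0.007, -0.001, 0.019, 0.6, -1.0]]
```

Request:
apply_moves([
  [0.01,-0.002,0.019,0.6,-1],
  [0.01,-0.002,0.019,0.6,-1],
  [0.01,-0.003,0.018,0.6,-1],
  [0,-0.002,0.01,0.4,-1],
  [0,0,0,0,-1],
])

```text
clock: 19.03
position: [0.58, 0.2009, 0.0681]
ee_rot: [0.749, 0.661, 0.031, 0.041]
ft_force: [-0.1, -0.7, -0.0]
grip_width: 0.998
```

```bash
python3 plan.py -1 580.6,205,40,83,25 580.6,205,4,83,15
```

```text
t 19.03 p [580.  200.9  68.1] yaw 82.83 w 0.998 f [-0.1 -0.7 -0. ] q [ 0.1   0.48 -0.67  1.72  0.43  0.99 -0.86]
tilt [ 0.1  -0.02]
[[0.002, -0.001, 0.014, -0.1, -1.0], [0.002, -0.002, 0.014, -0.1, -1.0], [0.0, -0.001, 0.012, 0.0, -1.0], [0.0, -0.001, 0.012, 0.0, -1.0], [0.001, -0.001, 0.012, 0.0, -1.0]]
```

Request:
apply_moves([
  [0.003,-0.002,0.014,0,-1],
  [0.002,-0.002,0.014,0,-1],
  [0,-0.001,0.012,0,-1],
  [0,-0.001,0.012,0,-1],
  [0,0,0,0,-1],
])

```text
clock: 19.45
position: [0.5821, 0.2012, 0.0133]
ee_rot: [0.75, 0.659, 0.031, 0.042]
ft_force: [-0.5, 0.4, -0.1]
grip_width: 0.999
```

```bash
python3 plan.py -1 580.6,205,4,83,15
```

```text
t 19.45 p [582.1 201.2  13.3] yaw 82.63 w 0.999 f [-0.5  0.4 -0.1] q [ 0.06  0.55 -0.63  1.75  0.49  0.9  -0.91]
tilt [ 0.103 -0.022]
[[0.004, -0.003, 0.009, -0.4, -1.0]]
```

Request:
apply_moves([
  [0.004,-0.003,0.008,0,-1],
  [0,0,0,0,-1],
  [0,0,0,0,0],
  [0,0,0,0,1],
  [0,0,0,0,1],
], squeeze=30)

```text
clock: 19.87
position: [0.5806, 0.2058, 0.0042]
ee_rot: [0.75, 0.66, 0.031, 0.042]
ft_force: [0.2, -0.3, 0.9]
grip_width: 0.605
```

```bash
python3 plan.py 1 580.6,205,4,83,15
```

```text
t 19.87 p [580.6 205.8   4.2] yaw 82.64 w 0.605 f [ 0.2 -0.3  0.9] q [ 0.05  0.56 -0.62  1.76  0.5   0.89 -0.93]
tilt [ 0.103 -0.022]
[[-0.001, 0.0, 0.0, -0.4, 1.0]]
```

Request:
apply_moves([
  [0,0,0,0,1],
  [0,0,0,0,1],
  [0,0,0,0,1],
  [0,0,0,0,1],
])

```text
clock: 20.2
position: [0.5816, 0.206, 0.0058]
ee_rot: [0.75, 0.659, 0.032, 0.043]
ft_force: [-1.5, -0.5, 0.3]
grip_width: 0.45
```

```bash
python3 plan.py 1 570,190,160,83 505,-330,170,83
```

```text
t 20.2 p [581.6 206.    5.8] yaw 82.63 w 0.45 f [-1.5 -0.5  0.3] q [ 0.05  0.56 -0.62  1.75  0.5   0.89 -0.93]
tilt [ 0.105 -0.021]
[[-0.004, 0.001, -0.031, -0.1, 1.0], [-0.004, 0.002, -0.031, -0.1, 1.0], [-0.004, 0.001, -0.031, -0.1, 1.0], [-0.003, 0.002, -0.031, -0.1, 1.0], [-0.004, 0.001, -0.03, -0.1, 1.0]]
[[-0.037, -0.0, -0.0, 0.0, 1.0], [-0.037, -0.0, -0.0, 0.0, 1.0], [-0.037, -0.0, -0.0, 0.0, 1.0], [-0.038, -0.0, -0.001, 0.0, 1.0], [-0.037, -0.0, -0.0, 0.0, 1.0]]
[[-0.038, -0.0, -0.001, 0.0, 1.0], [-0.037, -0.0, -0.0, 0.0, 1.0], [-0.038, -0.0, -0.001, 0.0, 1.0], [-0.037, -0.0, -0.0, 0.0, 1.0], [-0.038, -0.0, -0.001, 0.0, 1.0]]
[[-0.037, -0.0, -0.0, 0.0, 1.0], [-0.038, -0.001, -0.001, 0.0, 1.0], [-0.037, -0.0, -0.0, 0.0, 1.0], [-0.038, -0.001, -0.001, 0.0, 1.0]]
```

Request:
apply_moves([
  [0,0,-0.008,0,1],
  [-0.002,0,-0.015,0,1],
  [-0.004,0.001,-0.031,0,1],
  [-0.004,0.002,-0.031,0,1],
  [-0.004,0.001,-0.03,0,1],
])

```text
clock: 20.62
position: [0.5668, 0.193, 0.1213]
ee_rot: [0.749, 0.661, 0.027, 0.04]
ft_force: [0.7, -0.3, 0.1]
grip_width: 0.453
```

Request:
apply_moves([
  [-0.02,0,-0.02,0,1],
  [-0.037,0,-0.02,0,1],
  [-0.037,0,0,0,1],
  [-0.037,0,0,0,1],
  [-0.037,0,0,0,1],
])

```text
clock: 21.03
position: [0.5433, 0.0341, 0.1802]
ee_rot: [0.743, 0.667, 0.037, 0.043]
ft_force: [1.1, -0.4, -0.3]
grip_width: 0.447
```

Request:
apply_moves([
  [-0.037,0,0,0,1],
  [-0.037,0,0,0,1],
  [-0.037,0,0,0,1],
  [-0.037,0,0,0,1],
  [-0.037,0,0,0,1],
])

```text
clock: 21.45
position: [0.5208, -0.157, 0.19]
ee_rot: [0.741, 0.668, 0.039, 0.048]
ft_force: [0.8, 0.5, -0.7]
grip_width: 0.448
```

```bash
python3 plan.py 1 497,-366,160,83
```

```text
t 21.45 p [ 520.8 -157.   190. ] yaw 84.03 w 0.448 f [ 0.8  0.5 -0.7] q [ 0.72  0.13 -0.54  1.81  0.07  1.09  0.05]
tilt [ 0.121 -0.019]
[[-0.035, -0.001, 0.005, 0.2, 1.0], [-0.035, -0.001, 0.005, 0.2, 1.0], [-0.035, -0.001, 0.005, 0.2, 1.0], [-0.035, -0.0, 0.005, 0.2, 1.0], [-0.035, -0.001, 0.005, 0.2, 1.0]]
[[-0.035, 0.0, 0.006, 0.2, 1.0]]
```

Request:
apply_moves([
  [-0.035,-0.001,0.005,0.2,1],
  [-0.035,-0.001,0.005,0.2,1],
  [-0.035,-0.001,0.005,0.2,1],
  [-0.035,0,0.005,0.2,1],
  [-0.03,0,0.005,0.2,1],
])

```text
clock: 21.87
position: [0.4998, -0.3354, 0.175]
ee_rot: [0.747, 0.662, 0.04, 0.053]
ft_force: [1.1, 0.6, -1.1]
grip_width: 0.45
```

Request:
apply_moves([
  [-0.01,0,0.005,0,1],
  [0,0,0,0,1],
  [0,0,0,0,1],
])

```text
clock: 22.12
position: [0.4958, -0.3528, 0.172]
ee_rot: [0.75, 0.658, 0.04, 0.054]
ft_force: [0.5, 0.3, -0.5]
grip_width: 0.455
```

```bash
python3 plan.py 1 497,-367,120,83,20; python3 - <<'E'
from h import *
im,d=camera("scene"); save("s5",cv2.resize(im[60:190,310:430],None,fx=5,fy=4.6,interpolation=cv2.INTER_CUBIC))
E
```

```text
t 22.12 p [ 495.8 -352.8  172. ] yaw 82.54 w 0.455 f [ 0.5  0.3 -0.5] q [ 0.92  0.28 -0.41  1.68  0.07  1.08  0.37]
tilt [ 0.131 -0.028]
[[-0.004, -0.001, 0.017, -0.2, 1.0], [-0.005, -0.002, 0.018, -0.2, 1.0], [-0.004, -0.001, 0.017, -0.2, 1.0]]
```

View pics/s5.png

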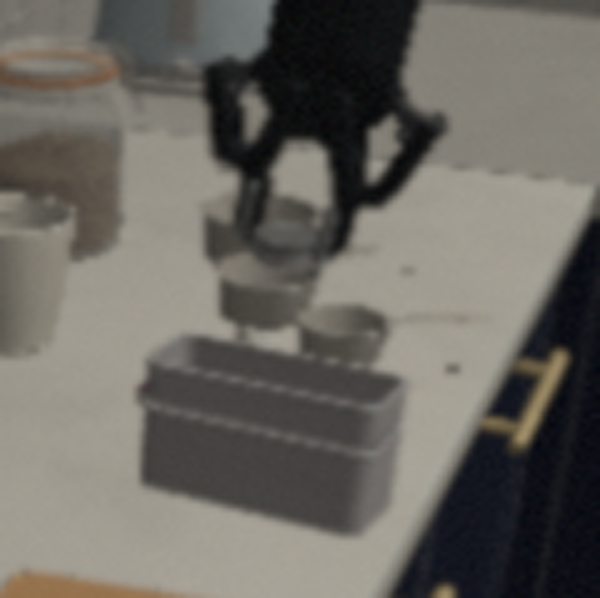

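The flat pot is held roughly level at crop (285,238), and the tiers are seated below it. Lowering.

Request:
apply_moves([
  [-0.005,-0.001,0.017,0,1],
  [-0.005,-0.002,0.018,0,1],
  [-0.004,-0.001,0.017,0,1],
  [0,0,0,0,1],
])

```text
clock: 22.5
position: [0.5019, -0.3599, 0.1238]
ee_rot: [0.746, 0.662, 0.042, 0.056]
ft_force: [-1.6, -0.0, -1.5]
grip_width: 0.453
```

```bash
python3 plan.py 1 497,-367,105,83,20 497,-367,74,83,16
```

```text
t 22.5 p [ 501.9 -359.9  123.8] yaw 83.18 w 0.453 f [-1.6 -0.  -1.5] q [ 0.91  0.34 -0.4   1.72  0.1   0.98  0.37]
tilt [ 0.137 -0.028]
[[-0.004, -0.003, 0.009, 0.1, 1.0], [-0.003, -0.004, 0.009, 0.1, 1.0], [-0.0, -0.002, 0.015, -0.0, 1.0], [-0.0, -0.002, 0.016, -0.0, 1.0]]
```

Request:
apply_moves([
  [-0.004,-0.003,0.009,0,1],
  [-0.004,-0.003,0.009,0,1],
  [0,-0.001,0.005,0,1],
  [0,0,0,0,1],
])

```text
clock: 22.83
position: [0.4997, -0.3639, 0.1018]
ee_rot: [0.744, 0.665, 0.043, 0.057]
ft_force: [0.2, 0.5, -0.8]
grip_width: 0.455
```

```bash
python3 plan.py 1 497,-367,74,83,13
```

```text
t 22.83 p [ 499.7 -363.9  101.8] yaw 83.56 w 0.455 f [ 0.2  0.5 -0.8] q [ 0.91  0.36 -0.39  1.74  0.11  0.94  0.38]
tilt [ 0.14  -0.028]
[[-0.001, -0.002, 0.009, 0.2, 1.0], [-0.001, -0.002, 0.009, 0.2, 1.0], [-0.001, -0.002, 0.009, 0.2, 1.0]]
```

Request:
apply_moves([
  [-0.002,-0.002,0.009,0,1],
  [-0.001,-0.003,0.009,0,1],
  [0,0,0,0,1],
])

```text
clock: 23.08
position: [0.4974, -0.367, 0.0829]
ee_rot: [0.743, 0.665, 0.043, 0.058]
ft_force: [-1.5, 0.1, -1.0]
grip_width: 0.453
```

```bash
python3 plan.py 1 497,-367,71,83,8
```

```text
t 23.08 p [ 497.4 -367.    82.9] yaw 83.57 w 0.453 f [-1.5  0.1 -1. ] q [ 0.92  0.38 -0.39  1.75  0.12  0.9   0.39]
tilt [ 0.142 -0.029]
[[0.0, -0.001, 0.006, 0.3, 1.0], [0.0, -0.001, 0.006, 0.3, 1.0]]
```

Request:
apply_moves([
  [0,-0.001,0.006,0,1],
  [0,-0.001,0.005,0,1],
  [0,0,0,0,1],
])

```text
clock: 23.33
position: [0.4967, -0.3672, 0.0703]
ee_rot: [0.743, 0.665, 0.043, 0.058]
ft_force: [1.1, 0.6, -0.9]
grip_width: 0.453
```

```bash
python3 plan.py 1 497,-367,69,83,4
```

```text
t 23.33 p [ 496.7 -367.2   70.3] yaw 83.55 w 0.453 f [ 1.1  0.6 -0.9] q [ 0.91  0.4  -0.39  1.76  0.12  0.88  0.38]
tilt [ 0.142 -0.029]
[[0.0003, 0.0, 0.0013, 0.5, 1.0]]
```

Request:
apply_moves([
  [0,0,0,0,0],
  [0,0,0,0,-0.3],
  [0,0,0,0,-0.3],
  [0,0,0,0,-0.3],
])

```text
clock: 23.67
position: [0.4972, -0.3674, 0.0707]
ee_rot: [0.743, 0.665, 0.044, 0.058]
ft_force: [-0.4, -0.4, -0.3]
grip_width: 0.646
```

```bash
python3 plan.py -0.3 496,-367,170,83
```

```text
t 23.67 p [ 497.2 -367.4   70.7] yaw 83.55 w 0.646 f [-0.4 -0.4 -0.3] q [ 0.91  0.4  -0.39  1.76  0.12  0.88  0.38]
tilt [ 0.142 -0.029]
[[-0.0, 0.004, -0.033, 0.2, -0.3], [-0.001, 0.005, -0.033, 0.2, -0.3], [-0.0, 0.004, -0.032, 0.2, -0.3]]
```

Request:
apply_moves([
  [0,0.003,-0.02,0,-0.3],
  [0,0.004,-0.033,0,-0.3],
  [0,0.004,-0.033,0,-0.3],
  [0,0.003,-0.02,0,-0.3],
])

```text
clock: 24.0
position: [0.4934, -0.3637, 0.1762]
ee_rot: [0.744, 0.665, 0.043, 0.054]
ft_force: [0.6, -0.2, 1.2]
grip_width: 0.654
```

```bash
python3 plan.py -1 505,-165,130,5
```

```text
t 24.0 p [ 493.4 -363.7  176.2] yaw 83.6 w 0.654 f [ 0.6 -0.2  1.2] q [ 0.94  0.28 -0.41  1.67  0.07  1.09  0.41]
tilt [ 0.135 -0.023]
[[0.015, -0.001, 0.003, 6.0, -1.0], [0.015, -0.003, 0.003, 6.0, -1.0], [0.015, -0.004, 0.003, 6.0, -1.0], [0.014, -0.006, 0.003, 6.0, -1.0], [0.013, -0.007, 0.003, 6.0, -1.0]]
[[0.013, -0.009, 0.003, 6.0, -1.0], [0.012, -0.01, 0.004, 6.0, -1.0], [0.01, -0.011, 0.003, 6.0, -1.0], [0.009, -0.012, 0.004, 6.0, -1.0], [0.008, -0.013, 0.003, 6.0, -1.0]]
[[0.007, -0.014, 0.004, 6.0, -1.0], [0.005, -0.015, 0.003, 6.0, -1.0], [0.003, -0.016, 0.004, 6.0, -1.0]]
```

Request:
apply_moves([
  [0.015,-0.001,0.003,6,-1],
  [0.015,-0.003,0.003,6,-1],
  [0.015,-0.004,0.003,6,-1],
  [0.014,-0.006,0.003,6,-1],
  [0.013,-0.007,0.003,6,-1],
])

```text
clock: 24.42
position: [0.5018, -0.2922, 0.1698]
ee_rot: [0.895, 0.439, 0.059, 0.048]
ft_force: [0.4, -0.6, -0.1]
grip_width: 1.001
```

Request:
apply_moves([
  [0.013,-0.009,0.003,6,-1],
  [0.012,-0.01,0.004,6,-1],
  [0.01,-0.011,0.003,6,-1],
  [0.009,-0.012,0.004,6,-1],
  [0.008,-0.013,0.003,6,-1],
])

```text
clock: 24.83
position: [0.5104, -0.213, 0.1527]
ee_rot: [0.981, 0.179, 0.072, 0.032]
ft_force: [0.0, -0.0, 0.2]
grip_width: 0.998
```

Request:
apply_moves([
  [0.007,-0.014,0.004,6,-1],
  [0.005,-0.015,0.003,6,-1],
  [0.003,-0.01,0.004,5,-1],
  [0,0,0,0,-1],
])

```text
clock: 25.17
position: [0.5175, -0.166, 0.1417]
ee_rot: [0.997, 0.024, 0.077, 0.02]
ft_force: [-0.6, 0.6, 0.6]
grip_width: 0.994
```

```bash
python3 - <<'E'
from h import *
im,d=camera("top"); P=cloud("top",d)*1000
m=(np.hypot(P[...,0]-495,P[...,1]+365)<95)
Q=P[m&(P[...,2]>80)&(P[...,2]<100)];r=cv2.minAreaRect(Q[:,:2].astype(np.float32)); print(len(Q),r,np.percentile(Q[:,2],[50,90,98]))
c=np.array(r[0]); m=(np.hypot(P[...,0]-c[0],P[...,1]-c[1])<24)&(P[...,2]>50)
print(np.median(P[m],0)); F=P[m&(P[...,2]>72)]; print("pot",len(F),cv2.minEnclosingCircle(F[:,:2].astype(np.float32)),np.median(F[:,2]), np.linalg.lstsq(np.c_[F[:,:2]-F[:,:2].mean(0),np.ones(len(F))],F[:,2],rcond=None)[0])
E
python3 plan.py -1 509,-161,70,4,25
```

```text
254 ((497.52801513671875, -366.1277160644531), (59.01398468017578, 147.0599822998047), 82.62932586669922) [87.35656462 91.70690413 92.9609706 ]
[ 496.87557708 -366.1739688    78.17270741]
pot 173 ((496.6514587402344, -367.6093444824219), 20.87839126586914) 79.1686540160541 [-5.32740166e-03 -3.13739837e-02  7.88573036e+01]
t 25.22 p [ 517.5 -167.2  142.1] yaw 3.23 w 1.003 f [-0.5  0.3  0.1] q [ 0.6   0.14 -0.4   1.91  0.07  0.94 -1.34]
tilt [ 0.155 -0.037]
[[-0.006, -0.003, 0.023, -0.3, -1.0], [-0.007, -0.003, 0.023, -0.3, -1.0], [-0.006, -0.004, 0.024, -0.3, -1.0]]
```

The flat pot's top measures about 79 mm (80 expected), level and centred in the shallow tier. Now the lid.

Request:
apply_moves([
  [-0.006,-0.003,0.023,-0.3,-1],
  [-0.006,-0.003,0.023,-0.3,-1],
  [-0.006,-0.003,0.022,0,-1],
  [0,0,0,0,-1],
])

```text
clock: 25.55
position: [0.5117, -0.1662, 0.0734]
ee_rot: [0.996, 0.038, 0.08, 0.024]
ft_force: [-1.1, -0.6, -0.7]
grip_width: 0.998
```

```bash
python3 plan.py -1 511,-161.5,40,4,20 511,-161.5,1,4,15
```

```text
t 25.55 p [ 511.7 -166.2   73.4] yaw 4.64 w 0.998 f [-1.1 -0.6 -0.7] q [ 0.59  0.21 -0.39  1.99  0.12  0.79 -1.36]
tilt [ 0.161 -0.041]
[[-0.003, -0.003, 0.016, 0.3, -1.0], [-0.003, -0.004, 0.017, 0.3, -1.0], [-0.002, -0.001, 0.013, 0.0, -1.0], [-0.002, -0.0, 0.013, 0.0, -1.0], [-0.002, -0.001, 0.012, 0.0, -1.0]]
```

Request:
apply_moves([
  [-0.003,-0.004,0.016,0.3,-1],
  [-0.003,-0.004,0.016,0.3,-1],
  [-0.002,-0.001,0.01,0,-1],
  [0,0,0,0,-1],
])

```text
clock: 25.88
position: [0.5118, -0.1645, 0.033]
ee_rot: [0.996, 0.036, 0.082, 0.025]
ft_force: [-0.9, -0.3, -0.5]
grip_width: 1.003
```

```bash
python3 plan.py -1 511,-161.5,1,4,12
```

```text
t 25.88 p [ 511.8 -164.5   33. ] yaw 4.36 w 1.003 f [-0.9 -0.3 -0.5] q [ 0.57  0.27 -0.38  2.03  0.17  0.7  -1.41]
tilt [ 0.164 -0.045]
[[-0.002, -0.002, 0.01, 0.1, -1.0], [-0.002, -0.001, 0.011, 0.1, -1.0], [-0.002, -0.002, 0.01, 0.1, -1.0]]
```

Request:
apply_moves([
  [-0.002,-0.002,0.011,0.1,-1],
  [-0.002,-0.002,0.011,0.1,-1],
  [-0.002,-0.001,0.01,0,-1],
  [0,0,0,0,-1],
])

```text
clock: 26.22
position: [0.5131, -0.1637, 0.0008]
ee_rot: [0.996, 0.034, 0.084, 0.027]
ft_force: [0.1, 0.4, -1.4]
grip_width: 1.0
```

```bash
python3 plan.py -1 511,-161.5,1,4,12
```

```text
t 26.22 p [ 513.1 -163.7    0.8] yaw 4.22 w 1.0 f [ 0.1  0.4 -1.4] q [ 0.55  0.32 -0.36  2.05  0.21  0.63 -1.45]
tilt [ 0.169 -0.047]
[[-0.002, -0.002, -0.001, 0.2, -1.0]]
```

Request:
apply_moves([
  [-0.001,-0.001,0,0,-0.2],
  [0,0,0,0,1],
  [0,0,0,0,1],
  [0,0,0,0,1],
  [0,0,0,0,1],
], squeeze=45)

```text
clock: 26.63
position: [0.5123, -0.1626, 0.001]
ee_rot: [0.996, 0.035, 0.084, 0.027]
ft_force: [0.5, -0.2, -0.8]
grip_width: 0.735
```

Request:
apply_moves([
  [0,0,0,0,1],
  [0,0,0,0,1],
  [0,0,0,0,1],
])

```text
clock: 26.88
position: [0.5124, -0.1627, 0.0013]
ee_rot: [0.996, 0.035, 0.084, 0.027]
ft_force: [-0.9, -1.3, -1.4]
grip_width: 0.737
```

```bash
python3 plan.py 1 509,-170,160,4,30 498,-350,160,-7
```

```text
t 26.88 p [ 512.4 -162.7    1.3] yaw 4.28 w 0.737 f [-0.9 -1.3 -1.4] q [ 0.55  0.32 -0.36  2.05  0.21  0.63 -1.45]
tilt [ 0.169 -0.047]
[[0.004, 0.003, -0.026, 0.0, 1.0], [0.004, 0.003, -0.026, 0.0, 1.0], [0.004, 0.003, -0.026, 0.0, 1.0], [0.003, 0.002, -0.026, 0.0, 1.0], [0.004, 0.003, -0.026, 0.0, 1.0]]
[[0.003, 0.002, -0.026, 0.0, 1.0], [-0.005, 0.036, 0.001, 2.3, 1.0], [-0.003, 0.036, 0.001, 2.3, 1.0], [-0.002, 0.036, 0.001, 2.3, 1.0], [-0.0, 0.036, 0.002, 2.3, 1.0]]
[[0.001, 0.036, 0.001, 2.3, 1.0]]
```

Request:
apply_moves([
  [0.001,0.001,-0.008,0,1],
  [0.003,0.002,-0.02,0,1],
  [0.004,0.003,-0.026,0,1],
  [0.004,0.003,-0.026,0,1],
  [0.004,0.003,-0.026,0,1],
])

```text
clock: 27.3
position: [0.5066, -0.1665, 0.1085]
ee_rot: [0.996, 0.036, 0.078, 0.024]
ft_force: [0.5, -0.8, -0.8]
grip_width: 0.737
```

Request:
apply_moves([
  [0.004,0.003,-0.026,0,1],
  [0.003,0.002,-0.026,0,1],
  [-0.003,0.03,0,2.3,1],
  [-0.003,0.036,0.001,2.3,1],
  [-0.002,0.036,0.001,2.3,1],
])

```text
clock: 27.72
position: [0.506, -0.2659, 0.1781]
ee_rot: [0.996, -0.018, 0.087, 0.02]
ft_force: [0.2, 0.2, -0.3]
grip_width: 0.737
```

```bash
python3 plan.py 1 500,-362,150,-7.5,30
```

```text
t 27.72 p [ 506.  -265.9  178.1] yaw -1.89 w 0.737 f [ 0.2  0.2 -0.3] q [ 0.72  0.15 -0.32  1.82  0.02  1.01 -1.21]
tilt [ 0.172 -0.044]
[[-0.002, 0.024, 0.008, 1.4, 1.0], [-0.001, 0.024, 0.008, 1.4, 1.0], [-0.001, 0.024, 0.007, 1.4, 1.0], [-0.0, 0.023, 0.008, 1.4, 1.0]]
```

Request:
apply_moves([
  [-0.002,0.024,0.008,1.4,1],
  [-0.001,0.024,0.008,1.4,1],
  [-0.001,0.024,0.007,1.4,1],
  [0,0.015,0.007,1.2,1],
  [0,0,0,0,1],
])

```text
clock: 28.13
position: [0.498, -0.3666, 0.1544]
ee_rot: [0.993, -0.072, 0.09, 0.018]
ft_force: [-1.8, -0.3, -1.7]
grip_width: 0.732
```

Request:
apply_moves([
  [0,0,0,0,1],
  [0,0,0,0,1],
])

```text
clock: 28.3
position: [0.4979, -0.366, 0.1544]
ee_rot: [0.993, -0.073, 0.09, 0.018]
ft_force: [0.2, 0.9, -1.2]
grip_width: 0.73
```

```bash
cat > lid.py <<'E'
from h import *
o=manip.get_obs(); z=o["position"][2]*1000-1.3; print("lid underside",z)
im,d=camera("top"); P=cloud("top",d)*1000
m=(np.hypot(P[...,0]-495,P[...,1]+365)<100)&(P[...,2]>z+8)&(P[...,2]<z+30)
h,s,v=cv2.split(cv2.cvtColor(im,cv2.COLOR_RGB2HSV))
Q=P[m&(s>70)&(h<25)]; print(len(Q),cv2.minAreaRect(Q[:,:2].astype(np.float32)),np.linalg.lstsq(np.c_[Q[:,:2]-Q[:,:2].mean(0),np.ones(len(Q))],Q[:,2],rcond=None)[0])
Q=P[m]; print("all",len(Q),cv2.minAreaRect(Q[:,:2].astype(np.float32)))
im,d=camera("scene"); P=cloud("scene",d)*1000
m=(np.hypot(P[...,0]-495,P[...,1]+365)<100)&(P[...,2]>z+8)&(P[...,2]<z+30)
h,s,v=cv2.split(cv2.cvtColor(im,cv2.COLOR_RGB2HSV))
Q=P[m&(s>70)&(h<25)]; print("scene",len(Q),cv2.minAreaRect(Q[:,:2].astype(np.float32)),np.linalg.lstsq(np.c_[Q[:,:2]-Q[:,:2].mean(0),np.ones(len(Q))],Q[:,2],rcond=None)[0])
import sys
save(sys.argv[1],cv2.resize(im[60:190,310:430],None,fx=5,fy=4.6,interpolation=cv2.INTER_CUBIC))
E
python3 lid.py s6; python3 plan.py 1 498,-367,120,-7.5,4
```

```text
lid underside 153.08023994182318
1036 ((496.4873352050781, -363.63385009765625), (63.12860870361328, 150.62510681152344), 81.05769348144531) [1.58006907e-02 1.52685846e-02 1.71849211e+02]
all 1057 ((496.8701171875, -360.8673400878906), (67.89210510253906, 150.89151000976562), 80.68414306640625)
scene 486 ((494.8960876464844, -360.86932373046875), (77.67739868164062, 150.0117645263672), 84.38506317138672) [ 1.49901135e-02 -5.24283310e-02  1.70947124e+02]
t 28.4 p [ 498.5 -365.3  154.7] yaw -8.16 w 0.735 f [ 0.2  0.8 -1.9] q [ 0.8   0.26 -0.24  1.73  0.01  0.98 -1.15]
tilt [ 0.177 -0.048]
[[-0.0007, 0.0001, 0.0038, -0.1, 1.0], [-0.0007, 0.0001, 0.0038, -0.1, 1.0], [-0.0007, 0.0001, 0.0038, -0.1, 1.0], [-0.0007, 0.0001, 0.0038, -0.1, 1.0], [-0.0007, 0.0001, 0.0038, -0.1, 1.0]]
[[-0.0008, 0.0001, 0.0038, -0.1, 1.0], [-0.0007, 0.0001, 0.0038, -0.1, 1.0], [-0.0008, 0.0001, 0.0037, -0.1, 1.0], [-0.0007, 0.0001, 0.0038, -0.1, 1.0]]
```

View pics/s6.png

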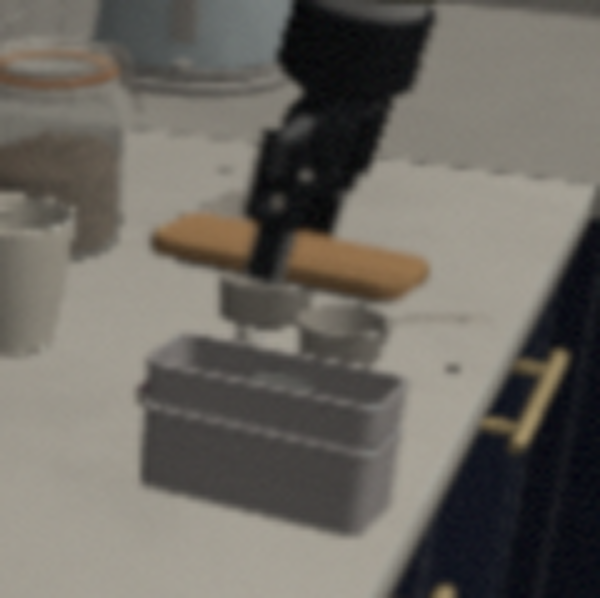

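The lid is held level at crop (290,255) above the box. At TCP (498.3, -365.7) the camera puts it at (496.5, -363.6) and the tier at (497.4, -365.7). The target is therefore TCP (499, -367.6) with yaw -7.1.

Request:
apply_moves([
  [-0.001,0.001,0.015,-0.5,1],
  [-0.002,0.001,0.015,-0.5,1],
  [0,0,0.012,0,1],
  [0,0,0,0,1],
  [0,0,0,0,1],
])

```text
clock: 28.82
position: [0.5065, -0.3641, 0.1145]
ee_rot: [0.994, -0.059, 0.092, 0.019]
ft_force: [-0.2, -0.7, -0.4]
grip_width: 0.732
```

```bash
python3 plan.py 1 499,-367.6,99,-7.1,4
```

```text
t 28.82 p [ 506.5 -364.1  114.5] yaw -6.64 w 0.732 f [-0.2 -0.7 -0.4] q [ 0.79  0.31 -0.25  1.76  0.03  0.9  -1.14]
tilt [ 0.181 -0.048]
[[-0.002, 0.0008, 0.0028, 0.1, 1.0], [-0.002, 0.0008, 0.0028, 0.1, 1.0], [-0.0019, 0.0008, 0.0028, 0.1, 1.0], [-0.0019, 0.0008, 0.0028, 0.1, 1.0], [-0.002, 0.0008, 0.0029, 0.1, 1.0]]
```

Request:
apply_moves([
  [-0.004,0.002,0.004,0.2,1],
  [-0.004,0.002,0.004,0.2,1],
  [-0.002,0,0.004,0,1],
  [0,0,0,0,1],
])

```text
clock: 29.15
position: [0.4987, -0.3673, 0.1019]
ee_rot: [0.994, -0.062, 0.093, 0.019]
ft_force: [-0.6, 1.1, -1.8]
grip_width: 0.732
```

```bash
python3 plan.py 1 499,-367.6,95,-7.1,4; python3 lid.py s7
```

```text
t 29.15 p [ 498.7 -367.3  101.9] yaw -7.02 w 0.732 f [-0.6  1.1 -1.8] q [ 0.8   0.32 -0.24  1.78  0.02  0.87 -1.13]
tilt [ 0.183 -0.049]
[[-0.0005, 0.0001, 0.0034, 0.0, 1.0], [-0.0005, 0.0, 0.0034, 0.0, 1.0]]
lid underside 100.56675743443058
922 ((497.10198974609375, -364.3655700683594), (64.4078140258789, 150.45664978027344), 82.42051696777344) [2.38934594e-02 1.44405511e-02 1.19274064e+02]
all 943 ((497.82000732421875, -361.34222412109375), (70.59099578857422, 151.08253479003906), 82.42051696777344)
scene 493 ((495.9033508300781, -362.6435241699219), (79.19912719726562, 149.28990173339844), 85.44026184082031) [ 2.49883275e-02 -4.79810783e-02  1.18247284e+02]
```

Request:
apply_moves([
  [-0.001,0.001,0.004,0,1],
  [-0.001,0,0.004,0,1],
  [0,0,0,0,1],
])

```text
clock: 29.5
position: [0.4991, -0.3691, 0.0947]
ee_rot: [0.993, -0.062, 0.094, 0.02]
ft_force: [-0.3, 1.2, -1.5]
grip_width: 0.73
```

```bash
python3 plan.py 1 499,-368,87,-7.1,3
```

```text
t 29.5 p [ 499.1 -369.1   94.7] yaw -7.01 w 0.73 f [-0.3  1.2 -1.5] q [ 0.8   0.33 -0.24  1.79  0.02  0.85 -1.13]
tilt [ 0.185 -0.051]
[[-0.0006, -0.0004, 0.0025, 0.0, 1.0], [-0.0005, -0.0004, 0.0025, 0.0, 1.0], [-0.0006, -0.0005, 0.0024, 0.0, 1.0]]
```

Request:
apply_moves([
  [-0.001,-0.001,0.003,0,1],
  [-0.001,0,0.002,0,1],
  [0,0,0,0,1],
])

```text
clock: 29.75
position: [0.4981, -0.368, 0.0885]
ee_rot: [0.993, -0.062, 0.094, 0.02]
ft_force: [0.1, -0.2, -0.2]
grip_width: 0.738
```

```bash
python3 plan.py 1 499,-368,86,-7.1,3
```

```text
t 29.75 p [ 498.1 -368.    88.5] yaw -7.01 w 0.738 f [ 0.1 -0.2 -0.2] q [ 0.8   0.33 -0.24  1.8   0.03  0.84 -1.13]
tilt [ 0.185 -0.051]
[[0.0004, -0.0002, 0.0027, 0.1, 1.0]]
```

Request:
apply_moves([
  [0,0,0.002,0,1],
  [0,0,0.001,0,1],
  [0,0,0,0,1],
])

```text
clock: 30.0
position: [0.4989, -0.3682, 0.0858]
ee_rot: [0.993, -0.062, 0.094, 0.02]
ft_force: [-1.4, 1.2, 2.3]
grip_width: 0.735
```

```bash
python3 plan.py 1 499,-368,86,-7.1,3
```

```text
t 30.0 p [ 498.9 -368.2   85.8] yaw -7.0 w 0.735 f [-1.4  1.2  2.3] q [ 0.8   0.34 -0.24  1.8   0.03  0.83 -1.13]
tilt [ 0.185 -0.051]
[[0.0001, -0.0003, -0.0002, 0.1, 1.0]]
```

Request:
apply_moves([
  [0,0,0,0,-0.6],
  [0,0,0,0,-1],
  [0,0,0,0,-1],
  [0,0,0,0,-1],
])

```text
clock: 30.33
position: [0.4996, -0.3685, 0.0864]
ee_rot: [0.993, -0.062, 0.095, 0.02]
ft_force: [0.8, 0.2, -0.1]
grip_width: 0.998
```

```bash
python3 plan.py -1 499,-367,160,-7,25; python3 lid.py s8
```

```text
t 30.33 p [ 499.6 -368.5   86.4] yaw -6.99 w 0.998 f [ 0.8  0.2 -0.1] q [ 0.8   0.34 -0.24  1.8   0.03  0.83 -1.13]
tilt [ 0.187 -0.052]
[[0.004, 0.0, -0.024, 0.0, -1.0], [0.005, 0.0, -0.024, 0.0, -1.0], [0.004, 0.001, -0.024, 0.0, -1.0]]
lid underside 85.08429782604554
896 ((497.21380615234375, -365.72357177734375), (63.87281036376953, 150.01657104492188), 82.41410064697266) [-1.91935844e-03 -1.36331819e-02  1.01658736e+02]
all 904 ((498.7188720703125, -356.79498291015625), (80.576171875, 150.3997344970703), 81.30352783203125)
scene 473 ((496.79888916015625, -356.1628112792969), (84.1039047241211, 149.95741271972656), 84.93864440917969) [-2.91866439e-03 -4.95386781e-02  1.00800577e+02]
```

View pics/s8.png

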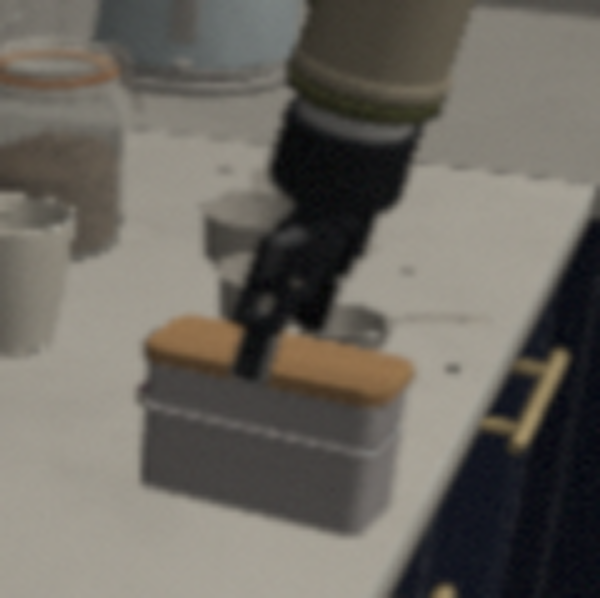

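The lid is home: top at 101.7 mm (102 expected), level, and centred at (497.2, -365.7). I'll lift clear.

Request:
apply_moves([
  [0.002,0,-0.012,0,-1],
  [0.005,0,-0.024,0,-1],
  [0.005,0,-0.024,0,-1],
  [0.005,0,-0.03,0,-1],
])

```text
clock: 30.77
position: [0.4959, -0.3634, 0.1755]
ee_rot: [0.994, -0.062, 0.09, 0.016]
ft_force: [0.2, -0.6, 0.4]
grip_width: 0.996
```

Request:
apply_moves([
  [0,0,-0.02,0,-1],
  [0,0,0,0,-1],
  [0,0,0,0,-1],
])

```text
clock: 31.02
position: [0.495, -0.3638, 0.2067]
ee_rot: [0.993, -0.062, 0.095, 0.02]
ft_force: [0.1, 0.4, -0.2]
grip_width: 0.997
```

```bash
python3 - <<'E'
from h import *
o=manip.get_obs(); print(o["position"],np.abs(o["joint_velocities"]).max())
im,d=camera("top"); P=cloud("top",d)*1000
for n,x,y,r,z0,z1 in (("lid",497,-365,100,95,115),("ram",465,54,60,30,60),("salt",727,-58,40,70,110)):
    Q=P[(np.hypot(P[...,0]-x,P[...,1]-y)<r)&(P[...,2]>z0)&(P[...,2]<z1)]
    print(n,len(Q),cv2.minAreaRect(Q[:,:2].astype(np.float32)),np.median(Q[:,2]))
im,d=camera("scene"); save("s9",im)
workorder.hand_in()
E
```

```text
[ 0.49501124 -0.3637503   0.20673229] 0.037611053514812545
lid 1031 ((497.3197937011719, -366.05999755859375), (64.68255615234375, 150.32168579101562), 82.43396759033203) 101.7740445066253
ram 159 ((465.4083251953125, 53.230228424072266), (87.57219696044922, 87.1808090209961), 89.10481262207031) 39.49346282516131
salt 120 ((726.2884521484375, -59.31909942626953), (32.93974304199219, 31.422985076904297), 47.547752380371094) 84.87332745572107
the job is handed in; nothing more can be done
```

View pics/s9.png

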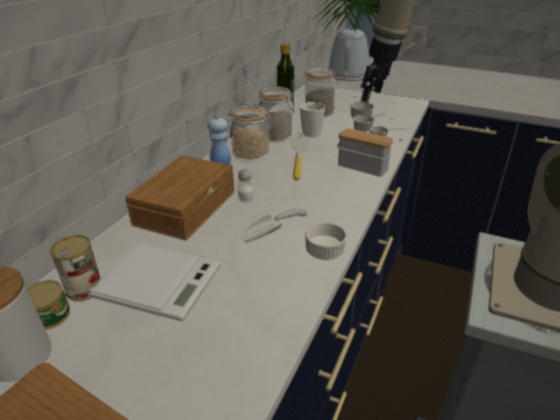

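The lunch box is packed and closed, and I handed the job in at about 31 s of the 115 s allowed. The tall pot went into the deep tier first, then the shallow tier on top, then the flat pot, then the lid.

**Last checks:**
- **Pots:** when last seen, before each was covered, the tall pot's top read about 45 mm (47 expected). The flat pot's top read about 79 mm (80 expected), level and centred.
- **Tiers and lid:** the lid top read 101.8 mm (102 expected). Tier and lid centres lie within about 1.5 mm of each other and within 0.5° in angle.
- **Bystanders:** the ramekin and the salt shaker moved less than 1 mm.
- **Robot:** the final picture shows the gripper clear of the box, about 0.1 m above the lid.

**What disagreed:**
- **Camera offset:** the overhead camera read about 2 mm off in y near the box compared with the arm. I placed the shallow tier and lid by their offset from the box in the same camera.
- **Tool tilt:** the tool slowly tilted to about 0.19 rad over the run, which the moves could not correct. The parts still settled level.
- **First grasp:** the first grip on the tall pot sat too high because the arm drifted, so I reopened and gripped lower.

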